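# Lock the T-bolt stop into the slotted strut against the chasing board

## Task

Take the bar-handled T-bolt out of the parking block and drop its hammer head straight down through the strut's slot, in the open stretch several centimetres clear of the chasing board, without forcing it; then turn it a quarter turn clockwise (seen from above) so that the head catches under the lips. Slide the caught bolt along the slot until its collar gently meets the board's edge, and leave it standing there, collar down on the strut, head square across the slot. Leave the round-knobbed stop and the other tools and vessels where they are.

Things in the scene. Friction and masses are not known exactly. Their poses are not given: they have to be found in the camera images.
- strut: Fixed steel slotted strut on two saddle plates. Origin on the bench, mid-length; x along the slot towards the board, y across, z up. Channel 340 mm long, 48 wide, ends capped; top 49 mm above the bench. This pose is the saddles': the channel sits in oversize holes, so the slot's true centre line runs parallel to x but up to 6 mm to either side (+-y). Immovable. Pressing it over about 60 N is forcing.
- strut_open (a point): Good place to put the T-bolt in: a point of the open stretch of the slot, level with the strut's top, axes as the strut's and with the same sideways error of up to 6 mm. The slot is 20 mm wide between two lips 6 mm thick (undersides 43 mm above the bench); below them the channel is 42 mm wide inside, its floor 11 mm above the bench.
- board: Fixed chasing board, 240 (x) x 220 mm: 12 mm plywood with black pitch and a chased brass sheet, at most 18 mm thick in all. It lies over the strut on wooden feet. Origin: centre of its underside, 49 mm above the bench; x along the slot, pointing away from the open stretch. Pressing it over about 60 N is forcing.
- board_edge (a point): Middle of the board's lower edge that faces the open stretch of the slot, level with the strut's top; x as the board's (pointing into the board). The upright edge face is 12 mm tall. When the T-bolt's collar touches it, the bolt's axis is 15 mm before it.
- tbolt_handle (a point): Centre of the T-bolt's handle, a dark steel bar 44 mm long (x), 12 thick (y), 24 tall (z). Bolt 74 mm tall, 0.15 to 0.3 kg. Collar: 30 mm diameter, underside 44 mm and top 26 mm below this point. Under it a 10 mm shank, then the hammer head. Half-turn symmetric. Starts upright in a pocket of the parking block, collar on its top. Collar down on the strut, the head has 4 mm to the lips.
- tbolt_head (a point): Centre of the hammer head, on the axis, 58 mm below the handle's centre; same axes. Head parallel to the handle bar: 40 mm long (x), 18 wide (y), 8 thick. Its (-x,+y) and (+x,-y) corners are cut back, so under the lips it turns only clockwise seen from above; at about 98 degrees (90 to 105) its two full corners stop on the channel's inner walls.
- block: Fixed dark wooden parking block 150 x 50 x 40 mm, origin at the centre of its underside; two through pockets, 43 x 21 mm, 37.5 mm to either side along its x, hold the T-bolt and the round-knobbed stop with both handles along one line.
- dog_knob (a point): Bystander: knob centre of the plain stop with a round knob 30 mm across, in the other pocket; leave it within 20 mm.
- hammer: Bystander: hammer lying behind the strut.
- punch_a: Bystander: square steel punch 120 mm long on the bench between robot and strut.
- punch_b: Bystander: steel punch 140 mm long lying on the board.
- punch_c: Bystander: steel punch 110 mm long lying on the board.
- bowl: Bystander: dark iron bowl, 110 mm across, 50 mm tall.
- jar: Bystander: amber jar, 56 mm across, 75 mm tall.
Not all that is in view belongs to the job. What is shaped like the part that bears tbolt_handle but orange or yellow is not meant.

How it is judged:
By the outcome, as a careful person would: the job done as asked, in the order asked, and still so for the second after the job is handed in, with the robot touching nothing.
It also fails if it takes over 72 s, if anything falls off the work surface, if the arm or the gripper's body presses on something with over 40 N, if the wrist force passes 120 N, or if a joint passes its speed limit or range.

## Robot

A 6-joint arm with a two-finger parallel gripper is mounted at the origin on the work surface. World frame = base frame: x ahead of the robot, y to its left, z up, the work surface at z = 0. Lengths are in m, angles in rad, forces in N, time in s.
With the tool pointing down it reaches from about 0.35 to 0.875 m from the base axis. Payload 15.5 kg.
Tool frame: the origin (TCP) lies on the centre line of the jaws, within the pads' length; the fingertips stand 22 mm ahead of it and the grasp point (between the pads) lies 3 mm ahead of it; z points along the fingers, y is the direction in which the jaws open and shut (so a half turn about z gives the same grasp; the last joint's range is limited). The gripper opens to 85 mm and grips with 20 to 120 N. Pads are 22 mm wide; open, the fingers measure 114 mm over their backs; the gripper's body (76 mm by 85 mm) begins 54 mm behind the grasp point. The pads swing forward as they close: fully open they stand 13 mm farther back than shut.
Start: joints at [1.216, 0.494, 1.345, -0, 1.302, -0.096], TCP at [0.16, 0.604, 0.253] pointing down, gripper open.
Joint ranges: [-2.91, 2.91], [-0.82, 2.16], [0.22, 2.67], [-1.22, 4.37], [0.12, 2.79], [-3.08, 3.08]. Speed limits (rad/s): [1.89, 1.89, 2.57, 3.01, 3.01, 3.01].

## Interface

Orientations are given as a unit quaternion [x, y, z, w].
In Python, from bench import env gives the robot as it stands. The module is installed in compiled form; this text tells all that it offers.
- The arm moves only by the tool carry_out, never from a script. Its argument "moves" is a list of rows, each an object with "fingers": the opening, from 0 (shut) to 1 (fully open); "xyz": the shift along the tool's x, y, z normalised to -1 to 1, where 1 is 0.2 m, a list of three; "spin": the turn about the tool's z normalised to -1 to 1, where 1 is 360 degrees. A call has exactly 10 rows; each row is the pose to reach, as a shift and turn from the pose measured when the call began, along the tool's axes at that moment, turning the shorter way round; what a row does not reach only later rows make up. A row lasts 1/10 s, in which the tool goes at most 50 mm and 8.59 degrees, less where a joint would pass 70% of its speed; a pose out of reach is approached as far as the arm can. A call with a number of a shift or a turn outside -1 to 1 is refused whole. A call with a gripper value outside its range is refused whole. The fingers move at their own pace and stop on an object; "squeeze" is the grip in N (left out, the last holds). Time passes only in rows, so rows that repeat a pose let the fingers close, or fill a call up. It gives the time, the measured TCP pose, the force and the opening at its end, in the units of the state.
- env.get_obs(): the state, without advancing time (a new reading comes with each control period).
- env.capture(name): name is "side" or "top"; returns the picture (420x560x3 uint8, red, green, blue); there is no depth.
- env.get_calibration(name): a dict with "K" (3x3 intrinsics, pixels), "dist_coeffs" ([k1, k2, p1, p2, k3] as OpenCV has them; the pictures are not rectified), "R" (3x3) and "t" (3): a world point X has camera coordinates R X + t. Camera axes: x right, y down, z forward; pixel columns grow to the right and rows downward; lengths in m; the calibration is good to about 2 mm. A picture is of the moment at which its call begins. get_calibration takes no time and is no camera call.
- env.finish_job(): hands the job in, once; it reports no verdict.
The state is a dict: "time": time; "q": joint angles; "joint_velocities": joint speeds; "joint_efforts": joint torques, N m; "tcp_pos": TCP position; "orientation": TCP orientation; "force": force on the tool from outside, world axes, zero at the start; "ft_torque": the same for the moment, N m; "grip_width": finger opening in m.
Only numpy, scipy, OpenCV 4.12 (cv2) and the standard library are available. Lean on these libraries where they do the work, as an engineer would, in place of code of your own. Each camera call takes 0.05 s, during which the arm holds its last target.

## Working session

There is one attempt and no reset: what is moved stays moved. The work goes in short steps, Python scripts to look and compute and a tool call to move; the robot and the scene stay as the last step left them, time stands still between calls to the robot, and variables do not carry over. Pictures are saved under pics/ and viewed, and the job is handed in when it is done.

Besides the shell and the picture viewer there is one more tool, called after "Emit:" as name(argument=value, ...) on one line, values as JSON. carry_out: Moves the arm, as the interface text tells. Its arguments: {"type":"object","properties":{"moves":{"type":"array"},"squeeze":{"type":"number"}},"required":["moves"]}

```bash
mkdir -p pics; ls; python3 - <<'E'
from bench import env
import cv2
o=env.get_obs();print(o)
for n in("side","top"):
    im=env.capture(n);cv2.imwrite(f"pics/{n}0.png",im[:,:,::-1]);print(n,env.get_calibration(n))
E
```

```text
pics
{'time': 0.0, 'q': array([ 1.21648338e+00,  4.94172016e-01,  1.34616377e+00, -2.00043372e-06,
        1.30250730e+00, -9.55334337e-02]), 'joint_velocities': array([ 0.00114699,  0.00020443, -0.00144768,  0.00244511,  0.00318107,
       -0.00059173]), 'joint_efforts': array([ 1.95461267e-03, -8.82182264e+01, -3.83855903e+01,  1.62067317e-04,
        1.05798608e-02, -1.00964205e-04]), 'tcp_pos': array([0.15983286, 0.60385248, 0.25269613]), 'orientation': array([ 1.29028737e-01,  9.91640658e-01, -6.09680003e-04, -1.38502270e-04]), 'force': array([ 0.55619948,  1.37293993, -0.23231892]), 'ft_torque': array([ 0.01684881,  0.01514084, -0.00890966]), 'grip_width': 0.08510910974456783}
side {'K': array([[410.19116143,   0.        , 284.42520872],
       [  0.        , 410.19116143, 201.27310705],
       [  0.        ,   0.        ,   1.        ]]), 'dist_coeffs': array([-0.05015044,  0.        ,  0.        ,  0.        ,  0.        ]), 'R': array([[ 0.96332372, -0.26767172, -0.01895437],
       [-0.17740926, -0.58229718, -0.7933826 ],
       [ 0.20132901,  0.76764696, -0.60842812]]), 't': array([-0.51880306,  0.14209728,  1.10232569])}
top {'K': array([[479.05367883,   0.        , 277.90369289],
       [  0.        , 479.05367883, 211.72334073],
       [  0.        ,   0.        ,   1.        ]]), 'dist_coeffs': array([-0.02813344,  0.        ,  0.        ,  0.        ,  0.        ]), 'R': array([[-0.00102857, -0.9999077 , -0.01354775],
       [-0.99513688,  0.00235788, -0.09847353],
       [ 0.09849638,  0.01338057, -0.99504745]]), 't': array([-0.0470696 ,  0.54322359,  1.2187231 ])}
```

View pics/side0.png

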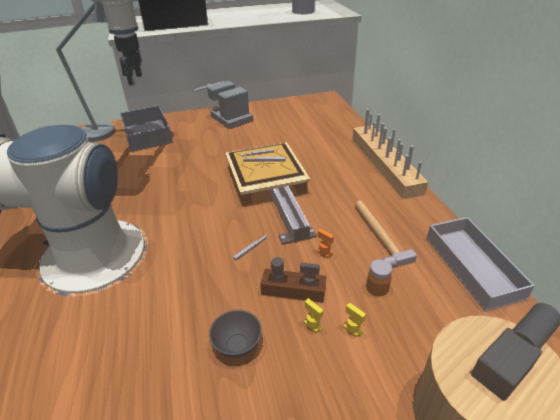

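View pics/top0.png

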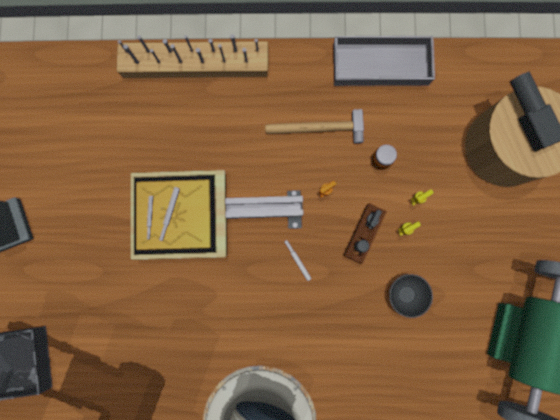

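Side view: the block is at (293,285), with the round knob at (278,267) and the dark bar handle at (310,270). The orange and yellow look-alikes are at (325,243), (314,315) and (355,319). Top view: the block is at (365,233) and the strut runs along x≈228–300, y≈207. The dark bar in the block is the target. I'll enlarge to confirm.

```bash
python3 - <<'E'
import cv2,numpy as np
t=cv2.imread("pics/top0.png");s=cv2.imread("pics/side0.png")
def crop(im,x,y,w,h,k,n):
    c=cv2.resize(im[y:y+h,x:x+w],None,fx=k,fy=k,interpolation=cv2.INTER_CUBIC);cv2.imwrite(n,c)
crop(t,335,195,60,75,8,"pics/c1.png")
crop(t,215,165,100,75,8,"pics/c2.png")
crop(s,250,245,90,65,8,"pics/c3.png")
crop(s,225,150,100,100,6,"pics/c4.png")
E
```

```text
(no output)
```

View pics/c1.png

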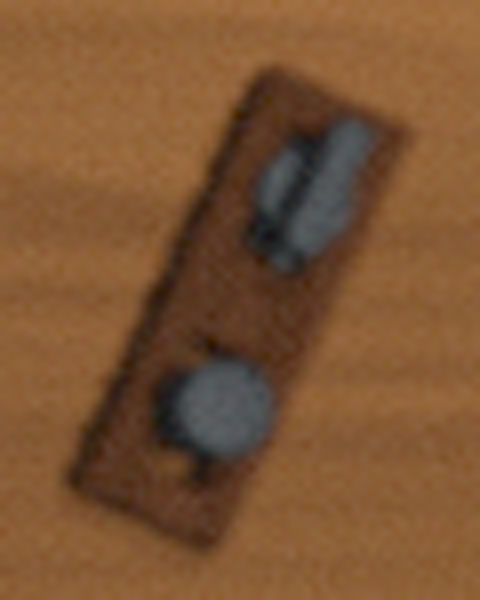

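View pics/c2.png

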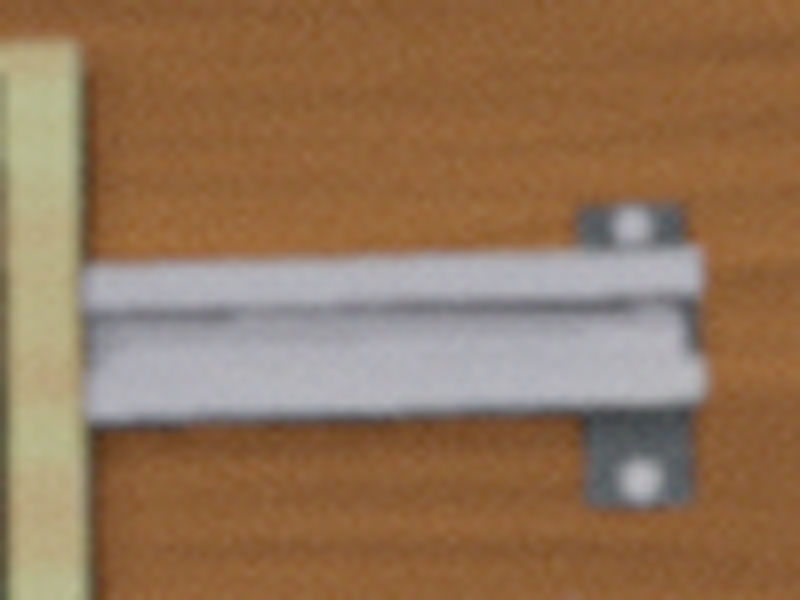

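View pics/c3.png

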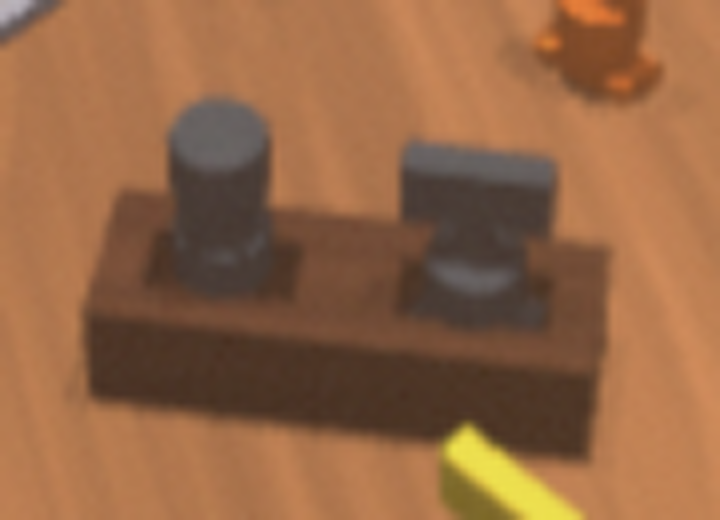

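View pics/c4.png

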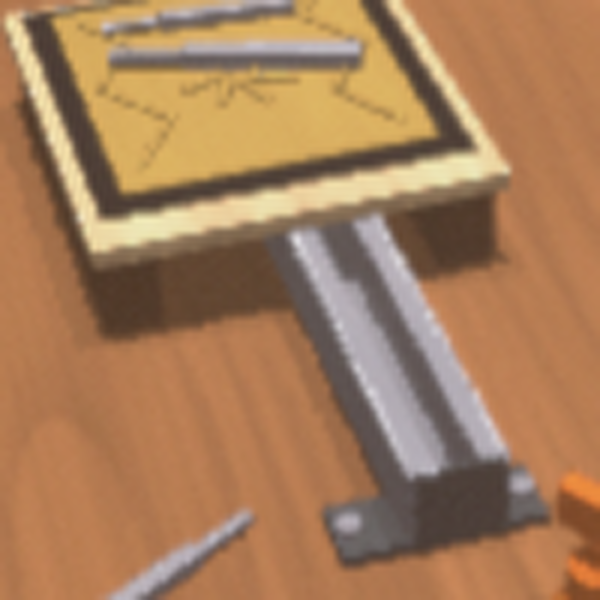

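The crop confirms it: the dark bar handle with a collar, at side (310,270) and top (374,215), is the T-bolt. The coloured ones are decoys. Next I'll convert these pixels to positions.

```bash
cat > h.py <<'E'
import numpy as np,cv2
from bench import env
C={n:env.get_calibration(n) for n in("side","top")}
def cen(n): return -C[n]["R"].T@C[n]["t"]
def w(n,px,z):
    c=C[n];p=cv2.undistortPoints(np.array(px,float).reshape(-1,1,2),c["K"],c["dist_coeffs"]).reshape(-1,2)
    d=np.c_[p,np.ones(len(p))]@c["R"]; o=cen(n)
    return (o+d*((z-o[2])/d[:,2])[:,None])
def pr(n,X):
    c=C[n];return cv2.projectPoints(np.array(X,float).reshape(-1,3),cv2.Rodrigues(c["R"])[0],c["t"],c["K"],c["dist_coeffs"])[0].reshape(-1,2)
def box(cx,cy,z0,z1,L,W,a):
    r=np.array([[np.cos(a),-np.sin(a)],[np.sin(a),np.cos(a)]])
    q=np.array([[L,W],[-L,W],[-L,-W],[L,-W]])/2@r.T+[cx,cy]
    return np.r_[np.c_[q,[z0]*4],np.c_[q,[z1]*4]]
def draw(im,n,B,off,k,col):
    p=((pr(n,B)-off+0.5)*k-0.5)
    for i in range(4):
        for a,b in((i,(i+1)%4),(i+4,(i+1)%4+4),(i,i+4)):
            cv2.line(im,tuple(int(v) for v in p[a].round()),tuple(int(v) for v in p[b].round()),col,1)
def crop(im,x,y,w_,h_,k): return cv2.resize(im[y:y+h_,x:x+w_],None,fx=k,fy=k,interpolation=cv2.INTER_CUBIC)
E
python3 - <<'E'
from h import *
np.set_printoptions(precision=4,suppress=True)
print(cen("top"),cen("side"))
T=lambda l,x,y,k:[(a/k+x,b/k+y) for a,b in l]
b=w("top",T([(270,68),(410,130),(212,550),(72,485)],335,195,8),.04)
print("block top",b,b.mean(0))
s=w("side",T([(125,190),(608,245),(595,372),(90,315)],250,245,8),.04)
print("block side",s,s.mean(0))
print("bar top", w("top",T([(352,130),(285,258)],335,195,8),.096))
print("bar side", w("side",T([(405,146),(553,163),(553,185),(403,165)],250,245,8),.096))
print("strut top upper/lower", w("top",T([(90,264),(700,249),(90,420),(700,403)],215,165,8),.049))
print("strut side outerL,slotL,slotR,outerR far/near", w("side",T([(285,235),(410,475),(325,230),(447,460),(355,225),(475,455),(378,218),(503,455)],225,150,6),.049))
print("board edge top z61",w("top",T([(80,40),(88,590)],215,165,8),.061))
print("board edge side z61(corners lower 49)",w("side",T([(97,265),(507,185)],225,150,6),.049))
E
```

```text
[ 0.4205 -0.0647  1.2655] [ 0.3031 -0.9023  0.7736]
block top [[ 0.5625 -0.2818  0.04  ]
 [ 0.5424 -0.3263  0.04  ]
 [ 0.4085 -0.2604  0.04  ]
 [ 0.4291 -0.2163  0.04  ]] [ 0.4856 -0.2712  0.04  ]
block side [[ 0.4301 -0.2226  0.04  ]
 [ 0.5626 -0.2852  0.04  ]
 [ 0.5425 -0.3297  0.04  ]
 [ 0.4088 -0.2679  0.04  ]] [ 0.486  -0.2764  0.04  ]
bar top [[ 0.5368 -0.2966  0.096 ]
 [ 0.4976 -0.2753  0.096 ]]
bar side [[ 0.5006 -0.2807  0.096 ]
 [ 0.5386 -0.2989  0.096 ]
 [ 0.5358 -0.3069  0.096 ]
 [ 0.4979 -0.2876  0.096 ]]
strut top upper/lower [[ 0.5766  0.0841  0.049 ]
 [ 0.5809 -0.1113  0.049 ]
 [ 0.5264  0.0836  0.049 ]
 [ 0.5314 -0.111   0.049 ]]
strut side outerL,slotL,slotR,outerR far/near [[ 0.5244  0.0803  0.049 ]
 [ 0.5328 -0.1128  0.049 ]
 [ 0.5448  0.0786  0.049 ]
 [ 0.5516 -0.1078  0.049 ]
 [ 0.5605  0.0783  0.049 ]
 [ 0.5646 -0.1082  0.049 ]
 [ 0.5733  0.0808  0.049 ]
 [ 0.5766 -0.1118  0.049 ]]
board edge top z61 [[0.6471 0.0866 0.061 ]
 [0.4717 0.0823 0.061 ]]
board edge side z61(corners lower 49) [[0.4287 0.0831 0.049 ]
 [0.6451 0.0895 0.049 ]]
```

```bash
cat >> h.py <<'E'
def go(x,y,z,head=None):
    from scipy.spatial.transform import Rotation as Ro
    o=env.get_obs();R=Ro.from_quat(o["orientation"]).as_matrix()
    d=R.T@(np.array([x,y,z])-o["tcp_pos"])
    h=np.degrees(np.arctan2(R[1,1],R[0,1]))  # tool y heading
    s=0
    if head is not None: s=(h-head+90)%180-90
    print("t",round(o["time"],2),"tcp",o["tcp_pos"].round(4),"ydir",h.round(2),"tilt z",R[:,2].round(4),"F",o["force"].round(1),"w",round(o["grip_width"],4))
    print("shift norm",(d/.2).round(4),"spin",round(s/360,4),"(deg",round(s,2),") q",o["q"].round(2))
E
python3 - <<'E'
from h import *
t=cv2.imread("pics/top0.png");s=cv2.imread("pics/side0.png")
# strut edges profile, undistorted rectified patch: sample world plane z=.049
def rect(im,n,x0,x1,y0,y1,z,res=.0005):
    xs=np.arange(x0,x1,res);ys=np.arange(y0,y1,res)
    X,Y=np.meshgrid(xs,ys,indexing="ij")
    p=pr(n,np.c_[X.ravel(),Y.ravel(),np.full(X.size,z)]).astype(np.float32)
    return cv2.remap(im,p[:,0].reshape(X.shape),p[:,1].reshape(X.shape),cv2.INTER_CUBIC),xs,ys
a,xs,ys=rect(t,"top",.51,.60,-.125,.095,.049)
b,_,_=rect(s,"side",.51,.60,-.125,.095,.049)
v=np.vstack([cv2.resize(q,None,fx=1.7,fy=1.7) for q in(a[::-1],b[::-1])])
cv2.imwrite("pics/rect.png",v);print(v.shape)
a,b=[q[:,:,1].astype(float) for q in(a,b)]
for nm,q in(("top",a),("side",b)):
  for lo,hi in((-.08,-.04),(-.04,0),(0,.04),(.04,.07)):
    m=(ys>lo)&(ys<hi)
    # deskew by 1.45deg
    pr_=np.zeros(len(xs))
    for j in np.where(m)[0]: pr_+=np.interp(xs,xs+ (ys[j])*np.tan(np.radians(1.5)),q[:,j])
    pr_/=m.sum();print(nm,lo,[(round(x*1000-.0),int(v)) for x,v in zip(xs[::4],pr_[::4])])
# overlay
def ov(cx,cy,a,hx,hy,nm):
  for im,n,off,k,wh in((t,"top",(335,195),8,(60,75)),(s,"side",(250,245),8,(90,65))):
    c=crop(im,*off,*wh,k);draw(c,n,box(cx,cy,0,.04,.15,.05,a),off,k,(255,255,0));draw(c,n,box(hx,hy,.072,.096,.044,.012,a),off,k,(0,255,255))
    cv2.imwrite(f"pics/{nm}_{n}.png",c)
A=np.radians(-26.2);cx,cy=.4858,-.2738
ov(cx,cy,A,cx+.0375*np.cos(A),cy+.0375*np.sin(A),"ov")
E
```

```text
(612, 748, 3)
top -0.08 [(510, 94), (512, 93), (514, 92), (516, 88), (518, 83), (520, 81), (522, 79), (524, 74), (526, 73), (528, 88), (530, 124), (532, 159), (534, 177), (536, 180), (538, 179), (540, 178), (542, 177), (544, 176), (546, 175), (548, 175), (550, 174), (552, 170), (554, 163), (556, 156), (558, 145), (560, 125), (562, 112), (564, 130), (566, 158), (568, 176), (570, 178), (572, 178), (574, 178), (576, 173), (578, 158), (580, 135), (582, 112), (584, 99), (586, 95), (588, 96), (590, 98), (592, 100), (594, 100), (596, 99), (598, 98)]
top -0.04 [(510, 96), (512, 96), (514, 94), (516, 90), (518, 85), (520, 81), (522, 78), (524, 75), (526, 73), (528, 93), (530, 131), (532, 162), (534, 175), (536, 179), (538, 179), (540, 177), (542, 176), (544, 176), (546, 175), (548, 174), (550, 175), (552, 171), (554, 165), (556, 159), (558, 151), (560, 140), (562, 124), (564, 130), (566, 153), (568, 170), (570, 176), (572, 177), (574, 177), (576, 174), (578, 162), (580, 136), (582, 110), (584, 100), (586, 102), (588, 104), (590, 104), (592, 104), (594, 104), (596, 104), (598, 101)]
top 0 [(51
[... 2510 characters left out ...]
 178), (572, 184), (574, 183), (576, 160), (578, 128), (580, 112), (582, 108), (584, 107), (586, 106), (588, 106), (590, 105), (592, 104), (594, 104), (596, 104), (598, 104)]
side 0.04 [(510, 71), (512, 71), (514, 74), (516, 79), (518, 81), (520, 81), (522, 83), (524, 90), (526, 115), (528, 152), (530, 184), (532, 190), (534, 180), (536, 175), (538, 173), (540, 161), (542, 134), (544, 107), (546, 91), (548, 87), (550, 86), (552, 86), (554, 86), (556, 85), (558, 88), (560, 103), (562, 133), (564, 161), (566, 174), (568, 176), (570, 180), (572, 191), (574, 187), (576, 147), (578, 100), (580, 77), (582, 72), (584, 72), (586, 71), (588, 69), (590, 66), (592, 61), (594, 58), (596, 58), (598, 58)]
```

View pics/rect.png

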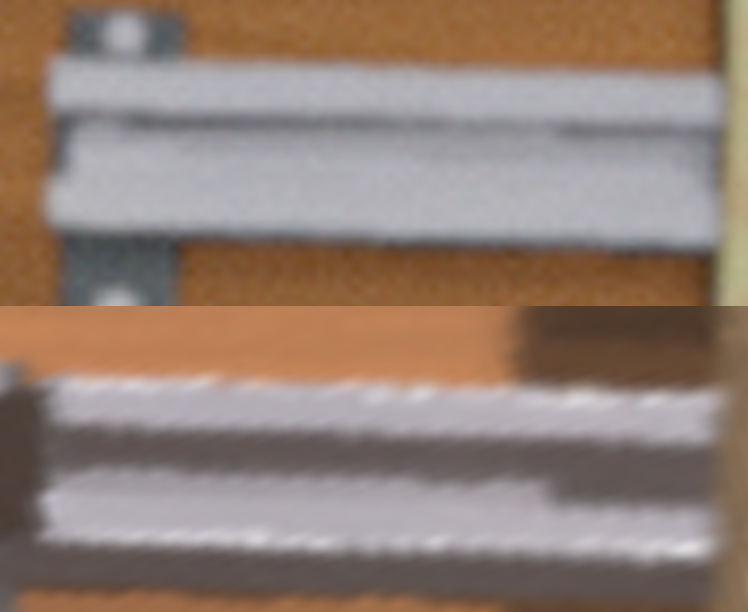

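View pics/ov_top.png

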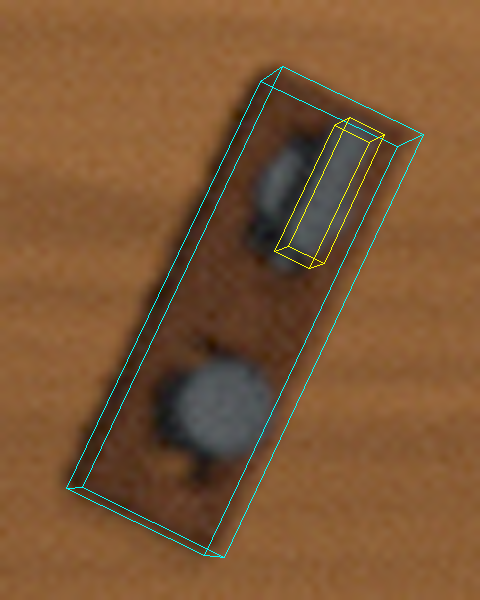

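View pics/ov_side.png

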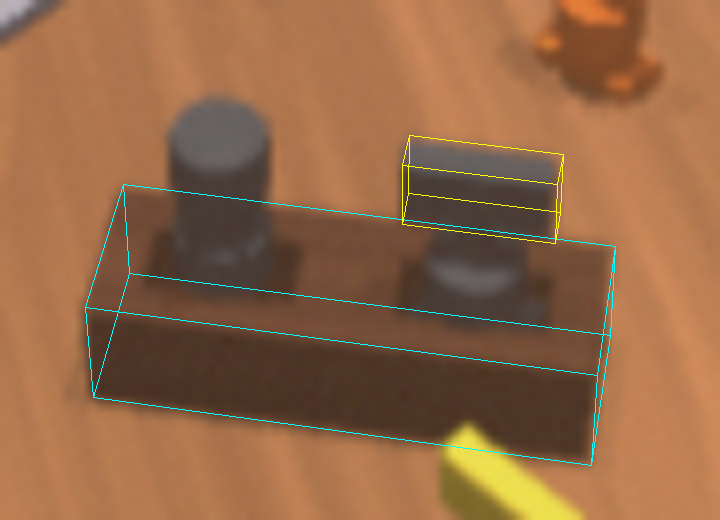

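Emit:
carry_out(moves=[{"fingers": 1,"xyz": [-0.2,-0.2,0],"spin": 0},{"fingers": 1,"xyz": [-0.4,-0.4,0],"spin": 0},{"fingers": 1,"xyz": [-0.55,-0.55,0],"spin": 0},{"fingers": 1,"xyz": [-0.7,-0.7,0],"spin": 0},{"fingers": 1,"xyz": [-0.85,-0.85,0],"spin": 0},{"fingers": 1,"xyz": [-1,-1,0],"spin": 0},{"fingers": 1,"xyz": [-1,-1,0],"spin": 0},{"fingers": 1,"xyz": [-1,-1,0],"spin": 0},{"fingers": 1,"xyz": [-1,-1,0],"spin": 0},{"fingers": 1,"xyz": [-1,-1,0],"spin": 0}], squeeze=30)

```text
time: 1.1
tcp_pos: [0.3015, 0.3602, 0.2528]
orientation: [0.128, 0.992, -0.001, -0.0]
force: [-0.3, 0.4, -0.6]
grip_width: 0.0855
```

Emit:
carry_out(moves=[{"fingers": 1,"xyz": [-0.2,-0.2,0],"spin": 0},{"fingers": 1,"xyz": [-0.4,-0.4,0],"spin": 0},{"fingers": 1,"xyz": [-0.55,-0.55,0],"spin": 0},{"fingers": 1,"xyz": [-0.7,-0.7,0],"spin": 0},{"fingers": 1,"xyz": [-0.85,-0.85,0],"spin": 0},{"fingers": 1,"xyz": [-1,-1,0],"spin": 0},{"fingers": 1,"xyz": [-1,-1,0],"spin": 0},{"fingers": 1,"xyz": [-1,-1,0],"spin": 0},{"fingers": 1,"xyz": [-1,-1,0],"spin": 0},{"fingers": 1,"xyz": [-1,-1,0],"spin": 0}])

```text
time: 2.1
tcp_pos: [0.4435, 0.117, 0.253]
orientation: [0.127, 0.992, -0.001, -0.0]
force: [-1.3, 0.3, -0.6]
grip_width: 0.0853
```

Emit:
carry_out(moves=[{"fingers": 1,"xyz": [-0.2,-0.2,0],"spin": 0},{"fingers": 1,"xyz": [-0.4,-0.4,0],"spin": 0},{"fingers": 1,"xyz": [-0.55,-0.55,0],"spin": 0},{"fingers": 1,"xyz": [-0.7,-0.7,0],"spin": 0},{"fingers": 1,"xyz": [-0.8,-0.85,0],"spin": 0},{"fingers": 1,"xyz": [-0.88,-1,0],"spin": 0},{"fingers": 1,"xyz": [-0.88,-1,0],"spin": 0},{"fingers": 1,"xyz": [-0.88,-1,0],"spin": 0},{"fingers": 1,"xyz": [-0.88,-1,0],"spin": 0},{"fingers": 1,"xyz": [-0.88,-1,0],"spin": 0}])

```text
time: 3.1
tcp_pos: [0.563, -0.1196, 0.2532]
orientation: [0.127, 0.992, -0.0, -0.0]
force: [-0.5, 0.1, 0.5]
grip_width: 0.0856
```

```bash
python3 -c "
from h import *
go(.5192,-.290,.16,63.8)"
```

```text
t 3.1 tcp [ 0.563  -0.1196  0.2532] ydir 75.46 tilt z [-9.e-04 -8.e-04 -1.e+00] F [-0.5  0.1  0.5] w 0.0856
shift norm [-0.0022 -0.8794  0.4669] spin 0.0324 (deg 11.66 ) q [-0.31  0.42  1.47 -0.    1.25 -1.63]
```

Emit:
carry_out(moves=[{"fingers": 1,"xyz": [0,-0.2,0],"spin": 0.01},{"fingers": 1,"xyz": [0,-0.4,0],"spin": 0.02},{"fingers": 1,"xyz": [0,-0.6,0.0],"spin": 0.0324},{"fingers": 1,"xyz": [-0.002,-0.75,0.1],"spin": 0.0324},{"fingers": 1,"xyz": [-0.002,-0.879,0.25],"spin": 0.0324},{"fingers": 1,"xyz": [-0.002,-0.879,0.35],"spin": 0.0324},{"fingers": 1,"xyz": [-0.002,-0.879,0.4],"spin": 0.0324},{"fingers": 1,"xyz": [-0.002,-0.879,0.4],"spin": 0.0324},{"fingers": 1,"xyz": [-0.002,-0.879,0.4],"spin": 0.0324},{"fingers": 1,"xyz": [-0.002,-0.879,0.4],"spin": 0.0324}])

```text
time: 4.1
tcp_pos: [0.52, -0.2896, 0.1746]
orientation: [0.226, 0.974, -0.001, 0.001]
force: [-0.1, -0.9, -0.2]
grip_width: 0.0852
```

```bash
python3 - <<'E'
from h import *
for n in("side","top"):
    im=env.capture(n)[:,:,::-1].copy();cv2.imwrite(f"pics/{n}1.png",im)
    c=crop(im,*((240,200,110,110) if n=="side" else (320,180,90,90)),5);cv2.imwrite(f"pics/{n}1c.png",c)
go(.5192,-.290,.092,63.8)
E
python3 -c "
import cv2,numpy as np
a=cv2.imread('pics/side1c.png');b=cv2.imread('pics/top1c.png')
b=cv2.copyMakeBorder(b,0,100,0,0,0);b=b[:550,:250+200]
cv2.imwrite('pics/g1.png',cv2.resize(np.hstack([a,b]),None,fx=.8,fy=.8))"
```

```text
t 4.2 tcp [ 0.5198 -0.2898  0.1744] ydir 63.84 tilt z [ 5.0e-04 -1.7e-03 -1.0e+00] F [ 0.4 -0.6  0.1] w 0.0854
shift norm [ 0.0027 -0.0017  0.4119] spin 0.0001 (deg 0.04 ) q [-0.61  0.54  1.51 -0.    1.09 -1.72]
```

View pics/g1.png

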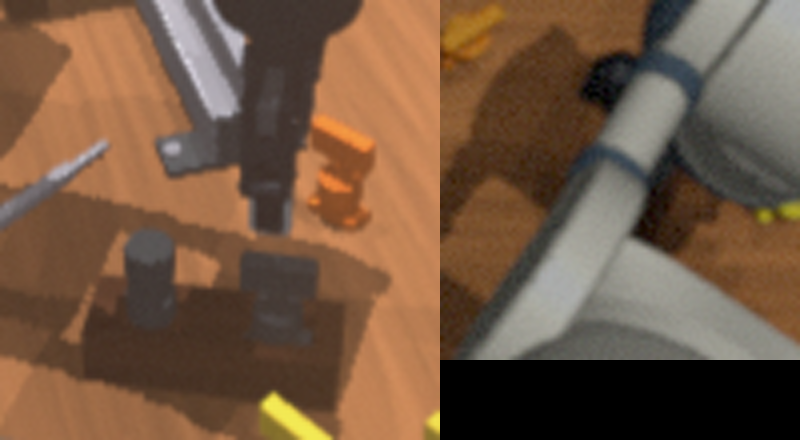

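```bash
python3 - <<'E'
from h import *
o=env.get_obs();p=o["tcp_pos"];h=np.radians(63.84);d=np.array([np.cos(h),np.sin(h),0])
off=np.array([240,200])
for s in(-.0425,-.057):
    for wx in(-.011,.011):
        X=p+d*s+np.array([np.sin(h),-np.cos(h),0])*wx+[0,0,-.009]
        print(s,wx,(pr("side",X)-off)*5*.8)
E
python3 -c "
import cv2
a=cv2.imread('pics/side1.png')[220:300,280:340]
cv2.imwrite('pics/g2.png',cv2.resize(a,None,fx=7.5,fy=7.5,interpolation=2))"
```

```text
-0.0425 -0.011 [[250.19756722 220.17228097]]
-0.0425 0.011 [[292.20633513 225.15025225]]
-0.057 -0.011 [[245.94755205 239.99434479]]
-0.057 0.011 [[288.49849899 245.11740716]]
```

View pics/g2.png

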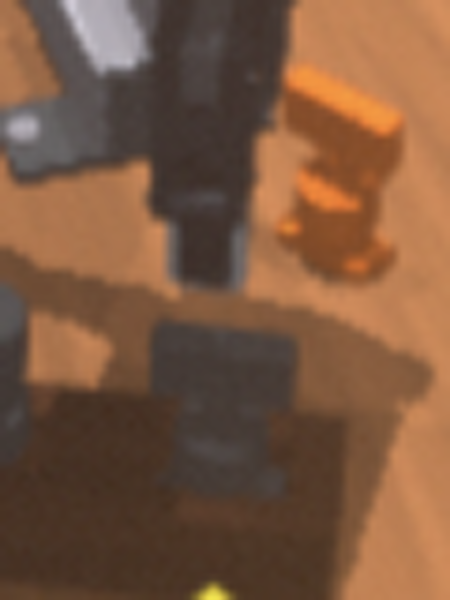

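Emit:
carry_out(moves=[{"fingers": 1,"xyz": [0.003,-0.008,0.1],"spin": 0},{"fingers": 1,"xyz": [0.003,-0.008,0.2],"spin": 0},{"fingers": 1,"xyz": [0.003,-0.008,0.3],"spin": 0},{"fingers": 1,"xyz": [0.003,-0.008,0.41],"spin": 0},{"fingers": 1,"xyz": [0.003,-0.008,0.41],"spin": 0},{"fingers": 0.6,"xyz": [0.003,-0.008,0.41],"spin": 0},{"fingers": 0.4,"xyz": [0.003,-0.008,0.41],"spin": 0},{"fingers": 0.3,"xyz": [0.003,-0.008,0.41],"spin": 0},{"fingers": 0.25,"xyz": [0.003,-0.008,0.41],"spin": 0},{"fingers": 0.2,"xyz": [0.003,-0.008,0.41],"spin": 0}], squeeze=20)

```text
time: 5.2
tcp_pos: [0.5187, -0.2912, 0.0929]
orientation: [0.226, 0.974, -0.001, 0.001]
force: [0.4, -0.1, 0.0]
grip_width: 0.0173
```

Emit:
carry_out(moves=[{"fingers": 0.18,"xyz": [0,0,0],"spin": 0},{"fingers": 0.16,"xyz": [0,0,0],"spin": 0},{"fingers": 0.14,"xyz": [0,0,0],"spin": 0},{"fingers": 0.12,"xyz": [0,0,0],"spin": 0},{"fingers": 0.1,"xyz": [0,0,0],"spin": 0},{"fingers": 0,"xyz": [0,0,0],"spin": 0},{"fingers": 0,"xyz": [0,0,0],"spin": 0},{"fingers": 0,"xyz": [0,0,0],"spin": 0},{"fingers": 0,"xyz": [0,0,0],"spin": 0},{"fingers": 0,"xyz": [0,0,0],"spin": 0}])

```text
time: 6.2
tcp_pos: [0.5189, -0.2911, 0.093]
orientation: [0.226, 0.974, -0.001, 0.001]
force: [2.0, 4.0, 4.8]
grip_width: 0.0117
```

```bash
python3 - <<'E'
from h import *
im=env.capture("side")[:,:,::-1];cv2.imwrite("pics/g3.png",crop(im,240,200,110,110,5))
print(env.get_obs()["ft_torque"]);go(.5192,-.290,.092,63.8)
E
```

```text
[ 0.78635164 -0.36836239  0.06065034]
t 6.25 tcp [ 0.5189 -0.2911  0.093 ] ydir 63.83 tilt z [ 0.0013 -0.002  -1.    ] F [2.2 3.8 6.2] w 0.0121
shift norm [0.001  0.0055 0.005 ] spin 0.0001 (deg 0.03 ) q [-0.61  0.64  1.58 -0.    0.91 -1.72]
```

View pics/g3.png

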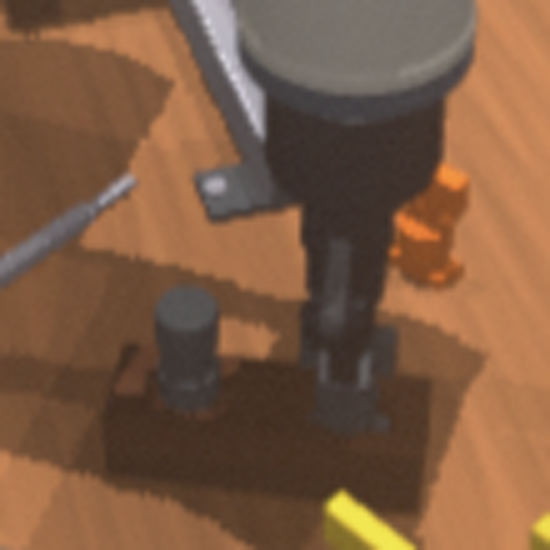

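Emit:
carry_out(moves=[{"fingers": 0,"xyz": [0,0,0],"spin": 0},{"fingers": 0,"xyz": [0,0,0],"spin": 0},{"fingers": 0,"xyz": [0,0,-0.03],"spin": 0},{"fingers": 0,"xyz": [0,0,-0.1],"spin": 0},{"fingers": 0,"xyz": [0,0,-0.2],"spin": 0},{"fingers": 0,"xyz": [0,0,-0.3],"spin": 0},{"fingers": 0,"xyz": [0,0,-0.4],"spin": 0},{"fingers": 0,"xyz": [0,0,-0.5],"spin": 0},{"fingers": 0,"xyz": [0,0,-0.5],"spin": 0},{"fingers": 0,"xyz": [0,0,-0.5],"spin": 0}], squeeze=70)

```text
time: 7.25
tcp_pos: [0.5187, -0.291, 0.1934]
orientation: [0.226, 0.974, -0.001, 0.001]
force: [0.3, -0.6, -3.0]
grip_width: 0.0107
```

```bash
python3 - <<'E'
from h import *
im=env.capture("side")[:,:,::-1];cv2.imwrite("pics/g4.png",crop(im,240,180,110,110,5))
go(.5555,-.0,.19,1.5)
go(.5555,-.0,.19,63.83)
E
```

```text
t 7.3 tcp [ 0.5184 -0.2908  0.1926] ydir 63.83 tilt z [ 8.0e-04 -1.8e-03 -1.0e+00] F [ 0.8  0.2 -2.4] w 0.0105
shift norm [0.4746 1.3866 0.0107] spin 0.1731 (deg 62.33 ) q [-0.61  0.51  1.5  -0.    1.13 -1.72]
t 7.3 tcp [ 0.5184 -0.2908  0.1926] ydir 63.83 tilt z [ 8.0e-04 -1.8e-03 -1.0e+00] F [ 0.8  0.2 -2.4] w 0.0105
shift norm [0.4746 1.3866 0.0107] spin 0.0 (deg 0.0 ) q [-0.61  0.51  1.5  -0.    1.13 -1.72]
```

View pics/g4.png

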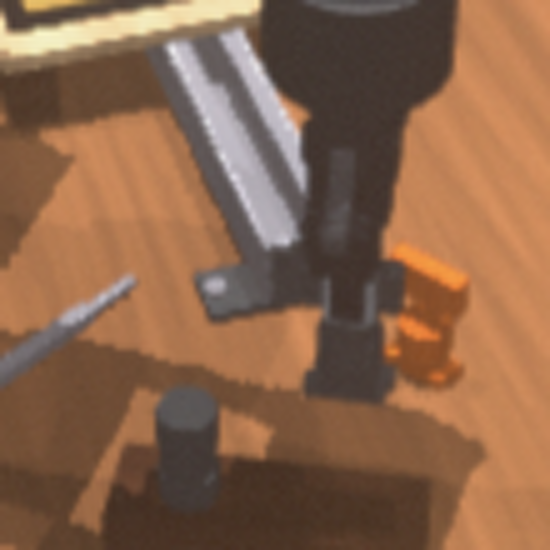

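Emit:
carry_out(moves=[{"fingers": 0,"xyz": [0.1,0.2,0],"spin": 0.02},{"fingers": 0,"xyz": [0.2,0.4,0],"spin": 0.04},{"fingers": 0,"xyz": [0.3,0.6,0],"spin": 0.06},{"fingers": 0,"xyz": [0.4,0.75,0],"spin": 0.08},{"fingers": 0,"xyz": [0.47,0.9,0],"spin": 0.1},{"fingers": 0,"xyz": [0.47,0.98,0],"spin": 0.12},{"fingers": 0,"xyz": [0.47,1,0],"spin": 0.14},{"fingers": 0,"xyz": [0.47,1,0],"spin": 0.16},{"fingers": 0,"xyz": [0.47,1,0],"spin": 0.1731},{"fingers": 0,"xyz": [0.47,1,0],"spin": 0.1731}])

```text
time: 8.3
tcp_pos: [0.5217, -0.0696, 0.1913]
orientation: [0.698, 0.716, -0.001, 0.0]
force: [0.6, -0.6, -2.2]
grip_width: 0.0107
```

```bash
python3 - <<'E'
from h import *
go(.5543,-.03,.14,1.5)
E
```

```text
t 8.3 tcp [ 0.5217 -0.0696  0.1913] ydir 1.44 tilt z [-0.001  -0.0015 -1.    ] F [ 0.6 -0.6 -2.2] w 0.0107
shift norm [0.1943 0.1684 0.256 ] spin -0.0002 (deg -0.06 ) q [-0.25  0.43  1.66 -0.    1.05 -0.27]
```

Emit:
carry_out(moves=[{"fingers": 0,"xyz": [0.1,0.1,0],"spin": 0},{"fingers": 0,"xyz": [0.194,0.168,0.05],"spin": 0},{"fingers": 0,"xyz": [0.194,0.168,0.12],"spin": 0},{"fingers": 0,"xyz": [0.194,0.168,0.18],"spin": 0},{"fingers": 0,"xyz": [0.194,0.168,0.22],"spin": 0},{"fingers": 0,"xyz": [0.194,0.168,0.255],"spin": 0},{"fingers": 0,"xyz": [0.194,0.168,0.255],"spin": 0},{"fingers": 0,"xyz": [0.194,0.168,0.255],"spin": 0},{"fingers": 0,"xyz": [0.194,0.168,0.255],"spin": 0},{"fingers": 0,"xyz": [0.194,0.168,0.255],"spin": 0}])

```text
time: 9.3
tcp_pos: [0.5545, -0.0302, 0.1407]
orientation: [0.698, 0.716, -0.001, 0.001]
force: [0.0, 0.1, -2.8]
grip_width: 0.0104
```

```bash
cat > look.py <<'E'
import sys
from h import *
k=sys.argv[1]
im=env.capture("side")[:,:,::-1].copy();cv2.imwrite(f"pics/side_{k}.png",im)
cv2.imwrite(f"pics/s_{k}.png",crop(im,240,150,90,90,6))
im=env.capture("top")[:,:,::-1].copy();cv2.imwrite(f"pics/top_{k}.png",im)
cv2.imwrite(f"pics/t_{k}.png",crop(im,210,160,110,80,6))
go(.5543,-.03,.14,1.5)
E
python3 look.py 5
```

```text
t 9.4 tcp [ 0.5544 -0.0301  0.1405] ydir 1.44 tilt z [-5.0e-04 -1.5e-03 -1.0e+00] F [ 0.5  0.5 -2. ] w 0.0104
shift norm [ 0.0006 -0.0004  0.0026] spin -0.0002 (deg -0.06 ) q [-0.16  0.53  1.64 -0.    0.96 -0.18]
```

View pics/s_5.png

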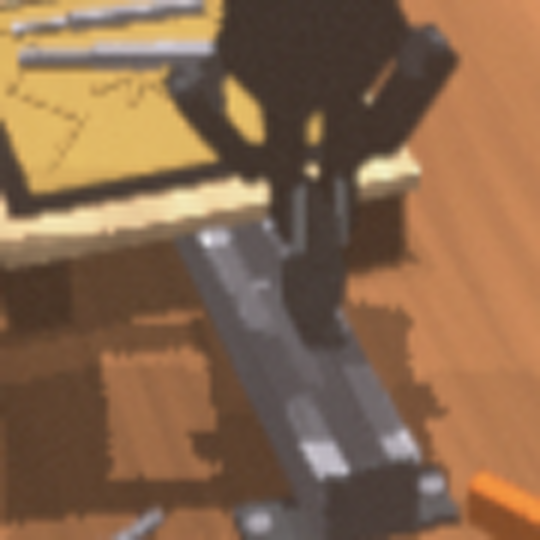

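View pics/t_5.png

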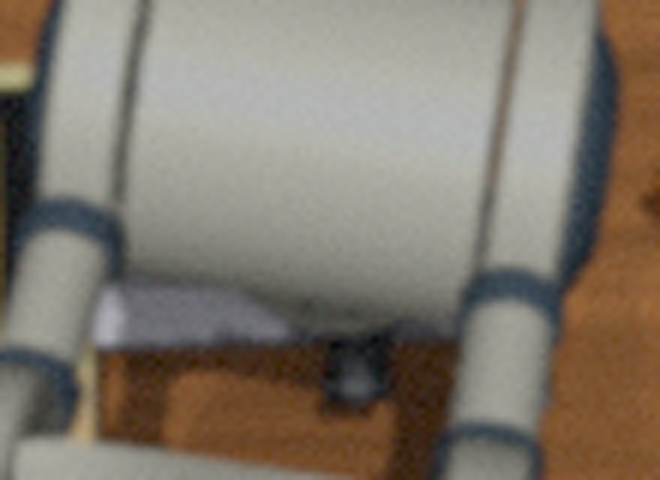

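```bash
cat > ovl.py <<'E'
import sys
from h import *
k=sys.argv[1]; tx,ty,tz,hd=map(float,sys.argv[2:6]); sx=float(sys.argv[6])
im=cv2.imread(f"pics/side_{k}.png")
off=(265,175);K=9;c=crop(im,*off,60,60,K);c=cv2.convertScaleAbs(c,alpha=1.8)
raw=c.copy()
a=np.radians(hd+90);hz=tz-.009
draw(c,"side",box(tx,ty,hz-.062,hz-.054,.04,.018,a),off,K,(0,255,255))
draw(c,"side",box(tx,ty,hz-.012,hz+.012,.044,.012,a),off,K,(0,255,0))
th=np.linspace(0,2*np.pi,60)
for z in(hz-.044,hz-.026):
    p=((pr("side",np.c_[tx+.015*np.cos(th),ty+.015*np.sin(th),np.full(60,z)])-off+.5)*K-.5).astype(int)
    cv2.polylines(c,[p],True,(255,255,0),1)
sl=np.tan(np.radians(1.5))
for d in(-.024,-.01,.01,.024):
    p=((pr("side",[[sx+d-y*sl,y,.049] for y in(-.11,.08)])-off+.5)*K-.5).astype(int)
    cv2.line(c,tuple(map(int,p[0])),tuple(map(int,p[1])),(255,0,255),1)
cv2.imwrite(f"pics/ov_{k}.png",c)
cv2.imwrite(f"pics/raw_{k}.png",raw)
E
python3 ovl.py 5 .5544 -.0301 .1405 1.44 .5520
```

```text
(no output)
```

View pics/ov_5.png

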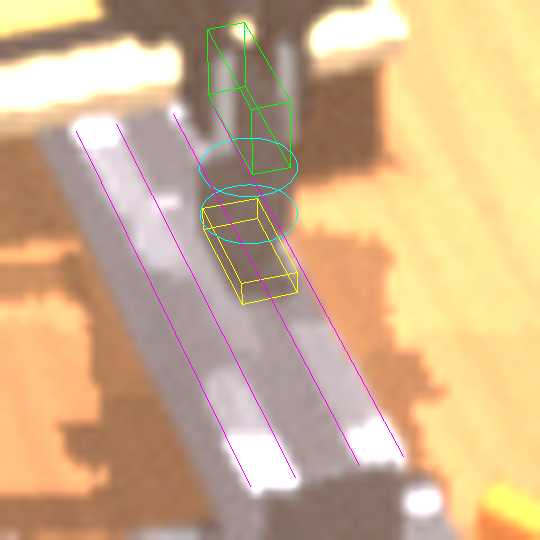

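View pics/raw_5.png

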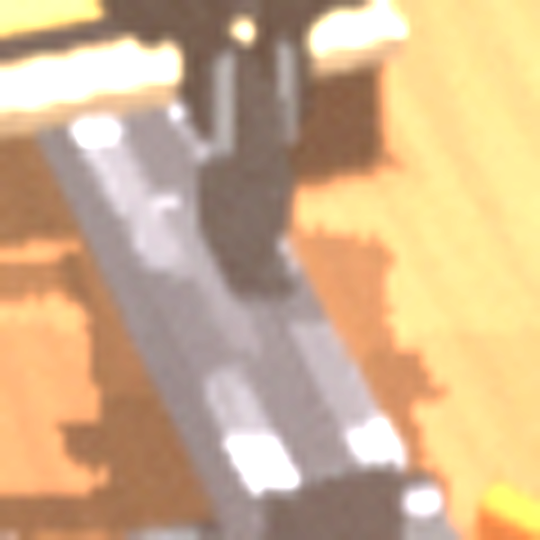

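Emit:
carry_out(moves=[{"fingers": 0,"xyz": [0.0,-0.004,0.03],"spin": 0},{"fingers": 0,"xyz": [0.0,-0.004,0.06],"spin": 0},{"fingers": 0,"xyz": [0.0,-0.004,0.08],"spin": 0},{"fingers": 0,"xyz": [0.0,-0.004,0.09],"spin": 0},{"fingers": 0,"xyz": [0.0,-0.004,0.094],"spin": 0},{"fingers": 0,"xyz": [0.0,-0.004,0.097],"spin": 0},{"fingers": 0,"xyz": [0.0,-0.004,0.1],"spin": 0},{"fingers": 0,"xyz": [0.0,-0.004,0.103],"spin": 0},{"fingers": 0,"xyz": [0.0,-0.004,0.106],"spin": 0},{"fingers": 0,"xyz": [0.0,-0.004,0.108],"spin": 0}])

```text
time: 10.4
tcp_pos: [0.5536, -0.0302, 0.1189]
orientation: [0.698, 0.716, -0.001, 0.0]
force: [0.4, 0.2, -2.5]
grip_width: 0.0104
```

```bash
python3 look.py 6; python3 ovl.py 6 .5536 -.0301 .119 1.44 .5528
```

```text
t 10.5 tcp [ 0.5535 -0.0302  0.1189] ydir 1.44 tilt z [-5.0e-04 -1.5e-03 -1.0e+00] F [ 0.4 -0.4 -3. ] w 0.0107
shift norm [ 0.0007  0.0038 -0.1056] spin -0.0002 (deg -0.06 ) q [-0.16  0.56  1.66 -0.    0.91 -0.19]
```

View pics/ov_6.png

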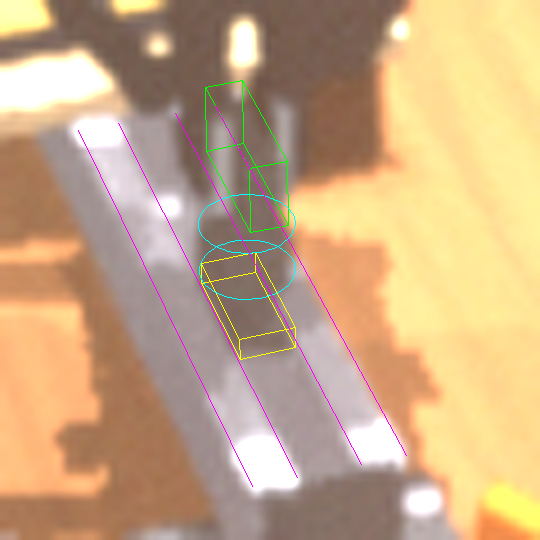

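View pics/raw_6.png

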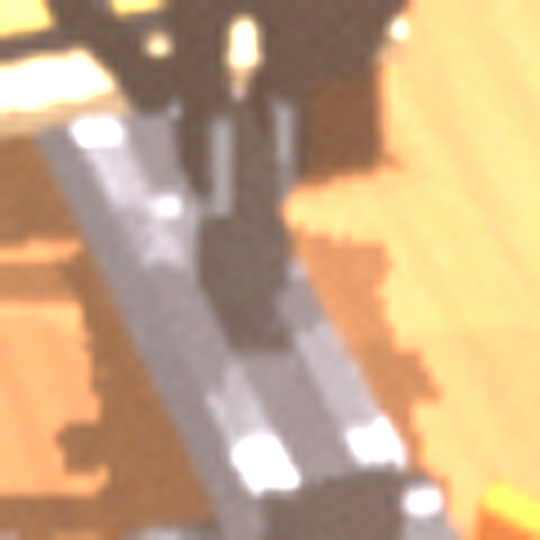

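Emit:
carry_out(moves=[{"fingers": 0,"xyz": [0,0,0.002],"spin": 0},{"fingers": 0,"xyz": [0,0,0.004],"spin": 0},{"fingers": 0,"xyz": [0,0,0.006],"spin": 0},{"fingers": 0,"xyz": [0,0,0.008],"spin": 0},{"fingers": 0,"xyz": [0,0,0.01],"spin": 0},{"fingers": 0,"xyz": [0,0,0.012],"spin": 0},{"fingers": 0,"xyz": [0,0,0.014],"spin": 0},{"fingers": 0,"xyz": [0,0,0.015],"spin": 0},{"fingers": 0,"xyz": [0,0,0.015],"spin": 0},{"fingers": 0,"xyz": [0,0,0.015],"spin": 0}])

```text
time: 11.5
tcp_pos: [0.5536, -0.0302, 0.1159]
orientation: [0.698, 0.716, -0.001, 0.0]
force: [0.1, 0.7, -2.5]
grip_width: 0.011
```

```bash
python3 -c "
from h import *
go(.5543,-.03,.14,1.5);print(env.get_obs()['ft_torque'])"
```

```text
t 11.5 tcp [ 0.5536 -0.0302  0.1159] ydir 1.44 tilt z [-5.0e-04 -1.5e-03 -1.0e+00] F [ 0.1  0.7 -2.5] w 0.011
shift norm [ 0.0007  0.0037 -0.1206] spin -0.0002 (deg -0.06 ) q [-0.16  0.57  1.67 -0.    0.91 -0.19]
[ 0.02187132 -0.01217357  0.00839369]
```

Emit:
carry_out(moves=[{"fingers": 0,"xyz": [0,0,0.003],"spin": 0},{"fingers": 0,"xyz": [0,0,0.006],"spin": 0},{"fingers": 0,"xyz": [0,0,0.009],"spin": 0},{"fingers": 0,"xyz": [0,0,0.012],"spin": 0},{"fingers": 0,"xyz": [0,0,0.015],"spin": 0},{"fingers": 0,"xyz": [0,0,0.018],"spin": 0},{"fingers": 0,"xyz": [0,0,0.021],"spin": 0},{"fingers": 0,"xyz": [0,0,0.024],"spin": 0},{"fingers": 0,"xyz": [0,0,0.025],"spin": 0},{"fingers": 0,"xyz": [0,0,0.025],"spin": 0}])

```text
time: 12.5
tcp_pos: [0.5535, -0.0302, 0.1109]
orientation: [0.698, 0.716, -0.001, 0.0]
force: [-0.1, -0.2, -2.5]
grip_width: 0.0107
```

```bash
python3 look.py 7; python3 ovl.py 7 .5536 -.0301 .111 1.44 .5528
```

```text
t 12.6 tcp [ 0.5536 -0.0302  0.1109] ydir 1.44 tilt z [-4.0e-04 -1.6e-03 -1.0e+00] F [ 0.4 -0.3 -2.4] w 0.0108
shift norm [ 0.0007  0.0036 -0.1454] spin -0.0002 (deg -0.06 ) q [-0.16  0.58  1.67 -0.    0.89 -0.19]
```

View pics/raw_7.png

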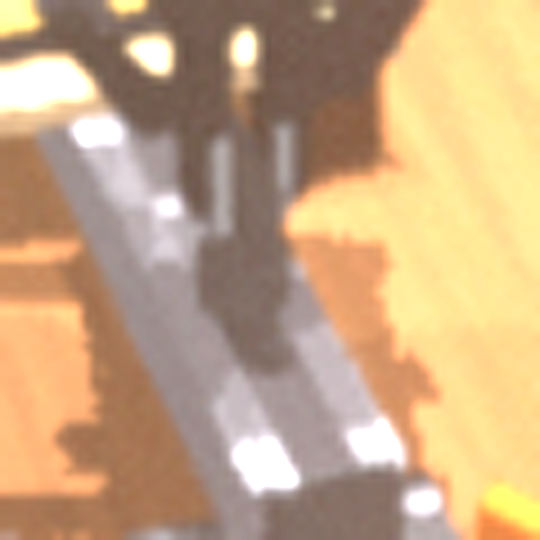

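The head (250,340) is entering the slot with no contact force. I'll continue down towards the collar seat.

Emit:
carry_out(moves=[{"fingers": 0,"xyz": [0,0,0.005],"spin": 0},{"fingers": 0,"xyz": [0,0,0.01],"spin": 0},{"fingers": 0,"xyz": [0,0,0.015],"spin": 0},{"fingers": 0,"xyz": [0,0,0.02],"spin": 0},{"fingers": 0,"xyz": [0,0,0.025],"spin": 0},{"fingers": 0,"xyz": [0,0,0.029],"spin": 0},{"fingers": 0,"xyz": [0,0,0.033],"spin": 0},{"fingers": 0,"xyz": [0,0,0.035],"spin": 0},{"fingers": 0,"xyz": [0,0,0.035],"spin": 0},{"fingers": 0,"xyz": [0,0,0.035],"spin": 0}])

```text
time: 13.6
tcp_pos: [0.5536, -0.0302, 0.1039]
orientation: [0.698, 0.716, -0.001, 0.0]
force: [-0.0, -0.1, -2.6]
grip_width: 0.0105
```

```bash
python3 look.py 8; python3 ovl.py 8 .5536 -.0301 .104 1.44 .5528;python3 -c "
from h import *
print(env.get_obs()['ft_torque'])"
```

```text
t 13.7 tcp [ 0.5536 -0.0302  0.104 ] ydir 1.44 tilt z [-4.0e-04 -1.6e-03 -1.0e+00] F [ 0.1  0.4 -2.5] w 0.0104
shift norm [ 0.0008  0.0035 -0.1802] spin -0.0002 (deg -0.06 ) q [-0.16  0.59  1.68 -0.    0.88 -0.19]
[ 0.01168334 -0.02521958 -0.04107247]
```

View pics/ov_8.png

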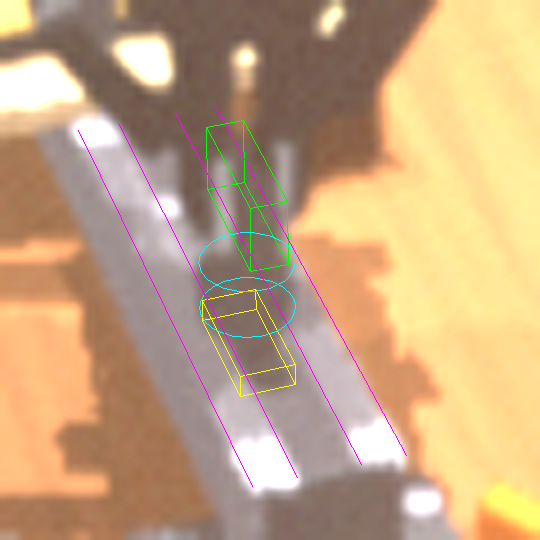

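```bash
python3 - <<'E'
from h import *
off=np.array([265,175]);K=9
for k,tz,tx in(("5",.1405,.5544),("6",.1189,.5536),("7",.1109,.5536),("8",.104,.5536)):
    h=np.radians(1.44);ex=np.array([np.cos(h),np.sin(h),0]);ey=np.array([-np.sin(h),np.cos(h),0])
    P=np.array([tx,-.0301,tz])
    pts=[P+s*.006*ex-.011*ey+[0,0,-.022] for s in(-1,1)]+[P-.02*ey+s*.009*ex+[0,0,-.009-.062] for s in(-1,1)]
    g=[P+s*.006*ex-.022*ey+[0,0,-.009-.012] for s in(-1,1)]
    print(k,((pr("side",pts+g)-off+.5)*K-.5).round(0).tolist())
for k in"5678":
    c=cv2.imread(f"pics/side_{k}.png")[190:225,280:305]
    c=cv2.convertScaleAbs(c,alpha=1.8);cv2.imwrite(f"pics/z_{k}.png",cv2.resize(c,None,fx=14,fy=14,interpolation=cv2.INTER_CUBIC))
cv2.imwrite("pics/z.png",np.hstack([cv2.imread(f"pics/z_{k}.png") for k in"56"]))
E
```

```text
5 [[241.0, 156.0], [279.0, 149.0], [242.0, 304.0], [297.0, 292.0], [252.0, 174.0], [290.0, 167.0]]
6 [[239.0, 214.0], [276.0, 207.0], [240.0, 359.0], [295.0, 347.0], [250.0, 232.0], [288.0, 225.0]]
7 [[239.0, 235.0], [276.0, 228.0], [240.0, 379.0], [295.0, 367.0], [250.0, 253.0], [288.0, 246.0]]
8 [[239.0, 253.0], [276.0, 246.0], [240.0, 396.0], [295.0, 384.0], [250.0, 271.0], [288.0, 264.0]]
```

View pics/z.png

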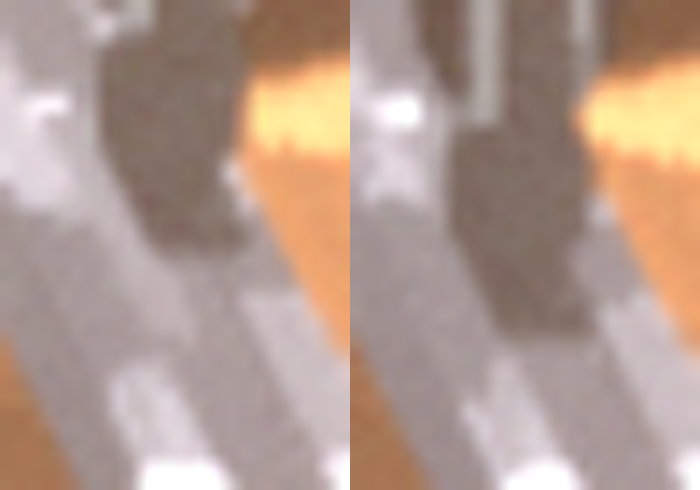

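Emit:
carry_out(moves=[{"fingers": 0,"xyz": [0,0,0.004],"spin": 0.0125},{"fingers": 0,"xyz": [0,0,0.004],"spin": 0.025},{"fingers": 0,"xyz": [0,0,0.004],"spin": 0.0375},{"fingers": 0,"xyz": [0,0,0.004],"spin": 0.05},{"fingers": 0,"xyz": [0,0,0.004],"spin": 0.0625},{"fingers": 0,"xyz": [0,0,0.004],"spin": 0.075},{"fingers": 0,"xyz": [0,0,0.004],"spin": 0.0875},{"fingers": 0,"xyz": [0,0,0.004],"spin": 0.1},{"fingers": 0,"xyz": [0,0,0.004],"spin": 0.11},{"fingers": 0,"xyz": [0,0,0.004],"spin": 0.115}])

```text
time: 14.7
tcp_pos: [0.5536, -0.0302, 0.1032]
orientation: [0.907, 0.422, -0.0, 0.001]
force: [-0.3, 0.0, -2.1]
grip_width: 0.0109
```

```bash
python3 look.py 9; python3 -c "
from h import *
go(.5536,-.0302,.103,-88.5)
print(env.get_obs()['ft_torque'])"; python3 ovl.py 9 .5536 -.0301 .103 -40 .5528
```

```text
t 14.8 tcp [ 0.5536 -0.0302  0.1032] ydir -40.0 tilt z [-3.0e-04 -1.6e-03 -1.0e+00] F [ 0.1  0.4 -2.8] w 0.0106
shift norm [ 0.0028  0.0021 -0.184 ] spin -0.1153 (deg -41.5 ) q [-0.16  0.59  1.68 -0.    0.88  0.54]
t 14.8 tcp [ 0.5536 -0.0302  0.1032] ydir -40.0 tilt z [-3.0e-04 -1.6e-03 -1.0e+00] F [ 0.1  0.4 -2.8] w 0.0106
shift norm [ 0.0001 -0.0001  0.001 ] spin 0.1347 (deg 48.5 ) q [-0.16  0.59  1.68 -0.    0.88  0.54]
[-0.0046748   0.0256239   0.00955303]
```

View pics/ov_9.png

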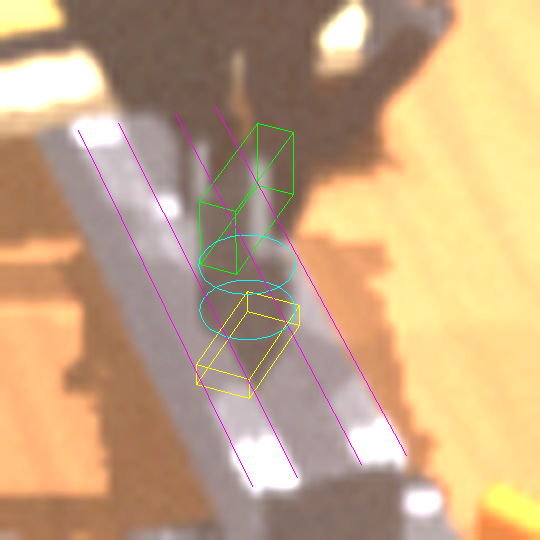

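Emit:
carry_out(moves=[{"fingers": 0,"xyz": [0,0,0],"spin": 0.0125},{"fingers": 0,"xyz": [0,0,0],"spin": 0.025},{"fingers": 0,"xyz": [0,0,0],"spin": 0.0375},{"fingers": 0,"xyz": [0,0,0],"spin": 0.05},{"fingers": 0,"xyz": [0,0,0],"spin": 0.0625},{"fingers": 0,"xyz": [0,0,0],"spin": 0.075},{"fingers": 0,"xyz": [0,0,0],"spin": 0.0875},{"fingers": 0,"xyz": [0,0,0],"spin": 0.1},{"fingers": 0,"xyz": [0,0,0],"spin": 0.11},{"fingers": 0,"xyz": [0,0,0],"spin": 0.115}])

```text
time: 15.8
tcp_pos: [0.5536, -0.0302, 0.1032]
orientation: [0.997, 0.074, -0.0, 0.001]
force: [0.3, 0.1, -1.9]
grip_width: 0.0106
```

```bash
python3 -c "
from h import *
go(.5536,-.0302,.103,-88.5)
print(env.get_obs()['ft_torque'])"
```

```text
t 15.8 tcp [ 0.5536 -0.0302  0.1032] ydir -81.46 tilt z [-3.0e-04 -1.6e-03 -1.0e+00] F [ 0.3  0.1 -1.9] w 0.0106
shift norm [-0.0001 -0.0001  0.0011] spin 0.0195 (deg 7.04 ) q [-0.16  0.59  1.68 -0.    0.88  1.26]
[0.01855919 0.03016923 0.00398674]
```

Emit:
carry_out(moves=[{"fingers": 0,"xyz": [0,0,0],"spin": 0.003},{"fingers": 0,"xyz": [0,0,0],"spin": 0.006},{"fingers": 0,"xyz": [0,0,0],"spin": 0.009},{"fingers": 0,"xyz": [0,0,0],"spin": 0.012},{"fingers": 0,"xyz": [0,0,0],"spin": 0.014},{"fingers": 0,"xyz": [0,0,0],"spin": 0.016},{"fingers": 0,"xyz": [0,0,0],"spin": 0.018},{"fingers": 0,"xyz": [0,0,0],"spin": 0.0195},{"fingers": 0,"xyz": [0,0,0],"spin": 0.0195},{"fingers": 0,"xyz": [0,0,0],"spin": 0.0195}])

```text
time: 16.8
tcp_pos: [0.5536, -0.0302, 0.1032]
orientation: [1.0, 0.013, -0.0, 0.001]
force: [0.4, 0.5, -2.7]
grip_width: 0.0106
```

```bash
python3 look.py 10; python3 -c "
from h import *
go(.5536,-.0302,.103,-88.5)
print(env.get_obs()['ft_torque'])"; python3 ovl.py 10 .5536 -.0301 .103 -88.5 .5528
```

```text
t 16.9 tcp [ 0.5536 -0.0302  0.1032] ydir -88.48 tilt z [-2.0e-04 -1.6e-03 -1.0e+00] F [ 0.8  0.7 -2.7] w 0.0107
shift norm [ 0.0033 -0.0008 -0.184 ] spin -0.2499 (deg -89.98 ) q [-0.16  0.59  1.68 -0.    0.88  1.38]
t 16.9 tcp [ 0.5536 -0.0302  0.1032] ydir -88.48 tilt z [-2.0e-04 -1.6e-03 -1.0e+00] F [ 0.8  0.7 -2.7] w 0.0107
shift norm [-0.0002 -0.0002  0.0011] spin 0.0001 (deg 0.02 ) q [-0.16  0.59  1.68 -0.    0.88  1.38]
[-0.02562818 -0.03685133  0.0221926 ]
```

View pics/ov_10.png

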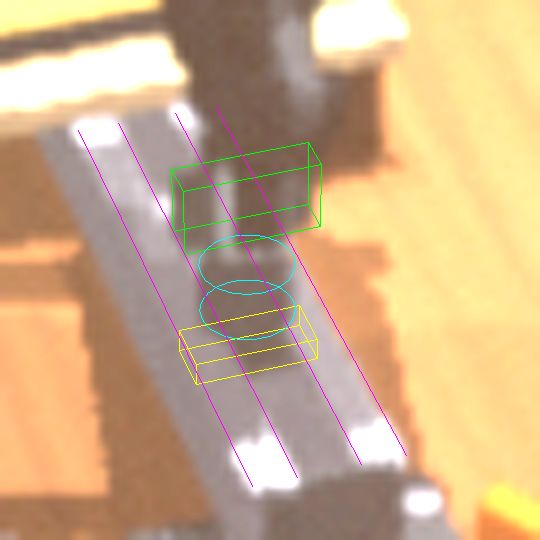

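View pics/s_10.png

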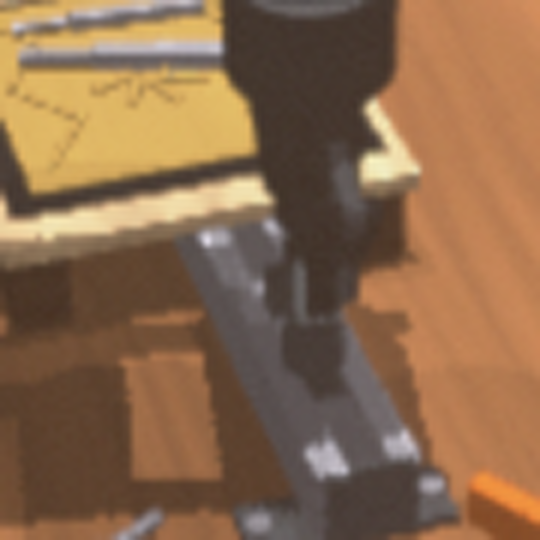

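Emit:
carry_out(moves=[{"fingers": 0,"xyz": [0,-0.025,0],"spin": 0},{"fingers": 0,"xyz": [0,-0.05,0],"spin": 0},{"fingers": 0,"xyz": [0,-0.075,0],"spin": 0},{"fingers": 0,"xyz": [0,-0.1,0],"spin": 0},{"fingers": 0,"xyz": [0,-0.125,0],"spin": 0},{"fingers": 0,"xyz": [0,-0.15,0],"spin": 0},{"fingers": 0,"xyz": [0,-0.175,0],"spin": 0},{"fingers": 0,"xyz": [0,-0.2,0],"spin": 0},{"fingers": 0,"xyz": [0,-0.225,0],"spin": 0},{"fingers": 0,"xyz": [0,-0.225,0],"spin": 0}])

```text
time: 17.9
tcp_pos: [0.5524, 0.0154, 0.1031]
orientation: [1.0, 0.014, -0.0, 0.001]
force: [-0.1, -0.4, -2.6]
grip_width: 0.0107
```

```bash
python3 look.py 11; python3 -c "
from h import *
go(.5516,.062,.103,-88.5)
print(env.get_obs()['ft_torque'])"; python3 ovl.py 11 .5524 .0148 .103 -88.5 .5528
```

```text
t 18.0 tcp [0.5524 0.0148 0.1031] ydir -88.46 tilt z [-3.0e-04 -1.7e-03 -1.0e+00] F [ 0.7  0.2 -2.5] w 0.0105
shift norm [ 0.0033  0.2247 -0.1839] spin -0.2499 (deg -89.96 ) q [-0.08  0.59  1.68 -0.    0.87  1.47]
t 18.0 tcp [0.5524 0.0148 0.1031] ydir -88.46 tilt z [-3.0e-04 -1.7e-03 -1.0e+00] F [ 0.7  0.2 -2.5] w 0.0105
shift norm [ 0.0023 -0.2358  0.0003] spin 0.0001 (deg 0.04 ) q [-0.08  0.59  1.68 -0.    0.87  1.47]
[-0.03741769 -0.00923754  0.01497563]
```

View pics/s_11.png

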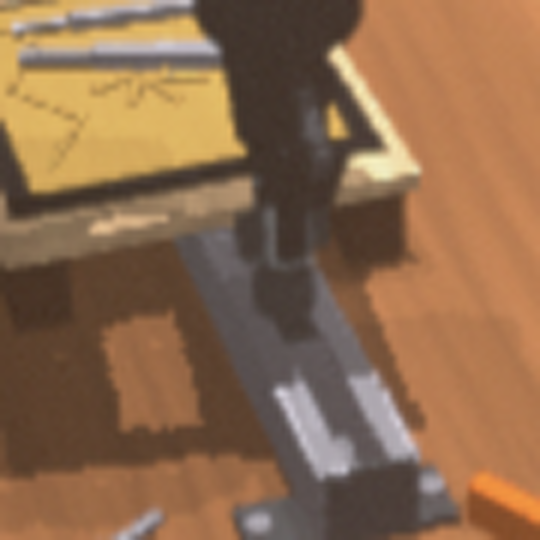

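Emit:
carry_out(moves=[{"fingers": 0,"xyz": [0,-0.025,0],"spin": 0},{"fingers": 0,"xyz": [0,-0.05,0],"spin": 0},{"fingers": 0,"xyz": [0,-0.075,0],"spin": 0},{"fingers": 0,"xyz": [0,-0.1,0],"spin": 0},{"fingers": 0,"xyz": [0,-0.125,0],"spin": 0},{"fingers": 0,"xyz": [0,-0.15,0],"spin": 0},{"fingers": 0,"xyz": [0,-0.175,0],"spin": 0},{"fingers": 0,"xyz": [0,-0.195,0],"spin": 0},{"fingers": 0,"xyz": [0,-0.21,0],"spin": 0},{"fingers": 0,"xyz": [0,-0.21,0],"spin": 0}])

```text
time: 19.0
tcp_pos: [0.5513, 0.0572, 0.1031]
orientation: [1.0, 0.014, -0.0, 0.001]
force: [0.3, 0.3, -2.2]
grip_width: 0.0105
```

```bash
python3 look.py 12; python3 -c "
from h import *
go(.5516,.062,.103,-88.5)
print(env.get_obs()['ft_torque'])"; python3 ovl.py 12 .5513 .0568 .103 -88.5 .5528
```

```text
t 19.1 tcp [0.5513 0.0568 0.1031] ydir -88.45 tilt z [-2.0e-04 -1.7e-03 -1.0e+00] F [-0.6 -0.2 -2.2] w 0.0109
shift norm [ 0.0032  0.4345 -0.1839] spin -0.2499 (deg -89.95 ) q [-0.    0.59  1.68 -0.    0.88  1.54]
t 19.1 tcp [0.5513 0.0568 0.1031] ydir -88.45 tilt z [-2.0e-04 -1.7e-03 -1.0e+00] F [-0.6 -0.2 -2.2] w 0.0109
shift norm [ 0.0021 -0.026   0.0003] spin 0.0001 (deg 0.05 ) q [-0.    0.59  1.68 -0.    0.88  1.54]
[-0.02911358 -0.00534082 -0.00432673]
```

View pics/ov_12.png

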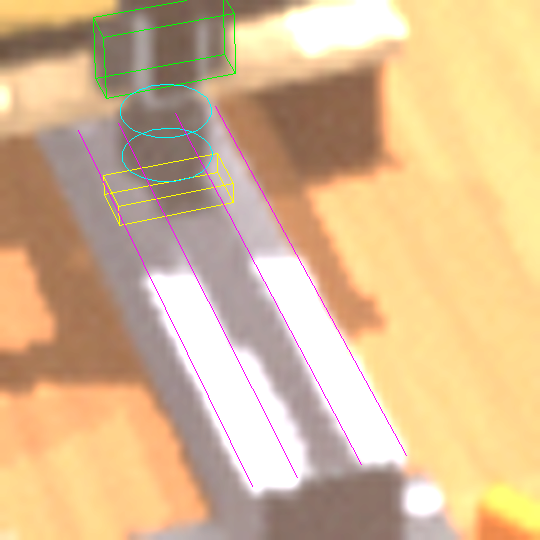

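Emit:
carry_out(moves=[{"fingers": 0,"xyz": [0,0,0.001],"spin": 0},{"fingers": 0,"xyz": [0,0,0.002],"spin": 0},{"fingers": 0,"xyz": [0,0,0.003],"spin": 0},{"fingers": 0,"xyz": [0,0,0.004],"spin": 0},{"fingers": 0,"xyz": [0,0,0.005],"spin": 0},{"fingers": 0,"xyz": [0,0,0.006],"spin": 0},{"fingers": 0,"xyz": [0,-0.01,0.006],"spin": 0},{"fingers": 0,"xyz": [0,-0.02,0.006],"spin": 0},{"fingers": 0,"xyz": [0,-0.03,0.006],"spin": 0},{"fingers": 0,"xyz": [0,-0.035,0.006],"spin": 0}])

```text
time: 20.1
tcp_pos: [0.5514, 0.0639, 0.1021]
orientation: [1.0, 0.014, 0.0, 0.001]
force: [0.6, -4.6, 5.2]
grip_width: 0.011
```

```bash
python3 -c "
from h import *
go(.5516,.062,.103,-88.5)
print(env.get_obs()['ft_torque'])"
```

```text
t 20.1 tcp [0.5514 0.0639 0.1021] ydir -88.44 tilt z [ 5.e-04 -2.e-03 -1.e+00] F [ 0.6 -4.6  5.2] w 0.011
shift norm [ 0.0006  0.0094 -0.0045] spin 0.0002 (deg 0.06 ) q [ 0.01  0.59  1.68 -0.    0.87  1.55]
[-0.98806834 -0.01340493 -0.0189244 ]
```

Emit:
carry_out(moves=[{"fingers": 0,"xyz": [0,0,-0.001],"spin": 0},{"fingers": 0,"xyz": [0,-0.002,-0.001],"spin": 0},{"fingers": 0,"xyz": [0,-0.004,-0.001],"spin": 0},{"fingers": 0,"xyz": [0,-0.006,-0.001],"spin": 0},{"fingers": 0,"xyz": [0,-0.008,-0.001],"spin": 0},{"fingers": 0,"xyz": [0,-0.01,-0.001],"spin": 0},{"fingers": 0,"xyz": [0,-0.01,-0.001],"spin": 0},{"fingers": 0,"xyz": [0,-0.01,-0.001],"spin": 0},{"fingers": 0,"xyz": [0,-0.01,-0.001],"spin": 0},{"fingers": 0,"xyz": [0,-0.01,-0.001],"spin": 0}])

```text
time: 21.1
tcp_pos: [0.5514, 0.0659, 0.1023]
orientation: [1.0, 0.014, 0.0, 0.001]
force: [-0.3, -0.1, -2.6]
grip_width: 0.0108
```

```bash
python3 look.py 13; python3 -c "
from h import *
print(env.get_obs()['ft_torque'])"; python3 ovl.py 13 .5513 .066 .102 -88.5 .5528
```

```text
t 21.2 tcp [0.5514 0.0658 0.1023] ydir -88.44 tilt z [ 5.e-04 -2.e-03 -1.e+00] F [ 0.3 -0.4 -2.6] w 0.0105
shift norm [ 0.0017  0.4798 -0.1875] spin -0.2498 (deg -89.94 ) q [ 0.01  0.59  1.68 -0.    0.88  1.56]
[-0.03108195  0.03685013 -0.01614092]
```

View pics/s_13.png

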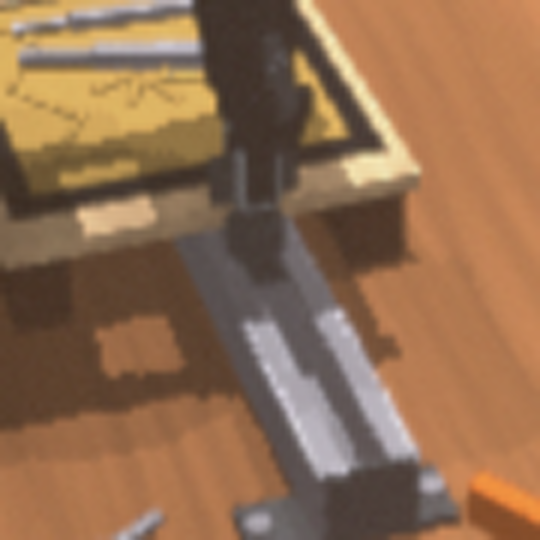

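Emit:
carry_out(moves=[{"fingers": 0,"xyz": [0,-0.002,0],"spin": 0},{"fingers": 0,"xyz": [0,-0.004,0],"spin": 0},{"fingers": 0,"xyz": [0,-0.006,0],"spin": 0},{"fingers": 0,"xyz": [0,-0.0075,0],"spin": 0},{"fingers": 0,"xyz": [0,-0.009,0],"spin": 0},{"fingers": 0,"xyz": [0,-0.01,0],"spin": 0},{"fingers": 0,"xyz": [0,-0.01,0],"spin": 0},{"fingers": 0,"xyz": [0,-0.01,0],"spin": 0},{"fingers": 0,"xyz": [0,-0.01,0],"spin": 0},{"fingers": 0,"xyz": [0,-0.01,0],"spin": 0}])

```text
time: 22.2
tcp_pos: [0.5513, 0.0679, 0.1023]
orientation: [1.0, 0.014, 0.0, 0.001]
force: [0.3, 0.3, -2.6]
grip_width: 0.0104
```

Emit:
carry_out(moves=[{"fingers": 0,"xyz": [0,-0.001,0],"spin": 0},{"fingers": 0,"xyz": [0,-0.002,0],"spin": 0},{"fingers": 0,"xyz": [0,-0.003,0],"spin": 0},{"fingers": 0,"xyz": [0,-0.004,0],"spin": 0},{"fingers": 0,"xyz": [0,-0.005,0],"spin": 0},{"fingers": 0,"xyz": [0,-0.006,0],"spin": 0},{"fingers": 0,"xyz": [0,-0.007,0],"spin": 0},{"fingers": 0,"xyz": [0,-0.0075,0],"spin": 0},{"fingers": 0,"xyz": [0,-0.0075,0],"spin": 0},{"fingers": 0,"xyz": [0,-0.0075,0],"spin": 0}])

```text
time: 23.2
tcp_pos: [0.5513, 0.0693, 0.1023]
orientation: [1.0, 0.014, 0.0, 0.001]
force: [-0.7, 0.9, -3.0]
grip_width: 0.0104
```

Emit:
carry_out(moves=[{"fingers": 0,"xyz": [0,-0.001,0],"spin": 0},{"fingers": 0,"xyz": [0,-0.002,0],"spin": 0},{"fingers": 0,"xyz": [0,-0.003,0],"spin": 0},{"fingers": 0,"xyz": [0,-0.004,0],"spin": 0},{"fingers": 0,"xyz": [0,-0.005,0],"spin": 0},{"fingers": 0,"xyz": [0,-0.006,0],"spin": 0},{"fingers": 0,"xyz": [0,-0.007,0],"spin": 0},{"fingers": 0,"xyz": [0,-0.0075,0],"spin": 0},{"fingers": 0,"xyz": [0,-0.0075,0],"spin": 0},{"fingers": 0,"xyz": [0,-0.0075,0],"spin": 0}])

```text
time: 24.2
tcp_pos: [0.5512, 0.0708, 0.1023]
orientation: [1.0, 0.014, 0.0, 0.001]
force: [0.4, 0.6, -2.3]
grip_width: 0.0109
```

```bash
python3 look.py 14; python3 -c "
from h import *
print(env.get_obs()['ft_torque'])"
```

```text
t 24.3 tcp [0.5512 0.0708 0.1023] ydir -88.45 tilt z [ 5.e-04 -2.e-03 -1.e+00] F [ 0.6 -0.6 -2.8] w 0.0105
shift norm [ 0.0017  0.5046 -0.1877] spin -0.2499 (deg -89.95 ) q [ 0.02  0.59  1.67 -0.    0.88  1.57]
[-0.02501313 -0.00559019 -0.00205119]
```

View pics/s_14.png

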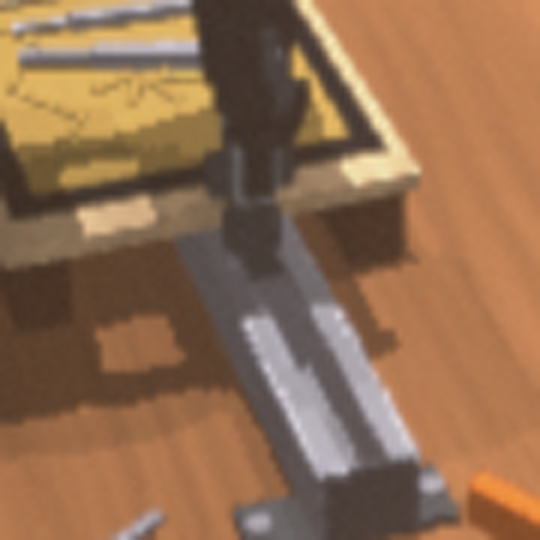

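Emit:
carry_out(moves=[{"fingers": 0,"xyz": [0,-0.001,0],"spin": 0},{"fingers": 0,"xyz": [0,-0.002,0],"spin": 0},{"fingers": 0,"xyz": [0,-0.003,0],"spin": 0},{"fingers": 0,"xyz": [0,-0.004,0],"spin": 0},{"fingers": 0,"xyz": [0,-0.005,0],"spin": 0},{"fingers": 0,"xyz": [0,-0.006,0],"spin": 0},{"fingers": 0,"xyz": [0,-0.0065,0],"spin": 0},{"fingers": 0,"xyz": [0,-0.0065,0],"spin": 0},{"fingers": 0,"xyz": [0,-0.0065,0],"spin": 0},{"fingers": 0,"xyz": [0,-0.0065,0],"spin": 0}])

```text
time: 25.3
tcp_pos: [0.5512, 0.0718, 0.1023]
orientation: [1.0, 0.014, 0.0, 0.001]
force: [0.6, -4.9, -2.1]
grip_width: 0.0105
```

Contact with the board shows as Fy −4.9 N, up from about 0. I'll seat the collar, then release slowly.

Emit:
carry_out(moves=[{"fingers": 0,"xyz": [0,0.0,0.001],"spin": 0},{"fingers": 0,"xyz": [0,0.0,0.002],"spin": 0},{"fingers": 0,"xyz": [0,0.0,0.002],"spin": 0},{"fingers": 0,"xyz": [0,0.0,0.002],"spin": 0},{"fingers": 0,"xyz": [0,0.0,0.002],"spin": 0},{"fingers": 0,"xyz": [0,0.0,0.002],"spin": 0},{"fingers": 0,"xyz": [0,0.0,0.002],"spin": 0},{"fingers": 0,"xyz": [0,0.0,0.002],"spin": 0},{"fingers": 0,"xyz": [0,0.0,0.002],"spin": 0},{"fingers": 0,"xyz": [0,0.0,0.002],"spin": 0}], squeeze=20)

```text
time: 26.3
tcp_pos: [0.5513, 0.0717, 0.1021]
orientation: [1.0, 0.014, 0.0, 0.001]
force: [-1.2, -5.2, 6.3]
grip_width: 0.0103
```

```bash
python3 -c "
from h import *
go(.5516,.072,.102,-88.5)
print(env.get_obs()['ft_torque'])"
```

```text
t 26.3 tcp [0.5513 0.0717 0.1021] ydir -88.44 tilt z [ 8.0e-04 -2.6e-03 -1.0e+00] F [-1.2 -5.2  6.3] w 0.0103
shift norm [ 0.0015 -0.0013  0.0005] spin 0.0002 (deg 0.06 ) q [ 0.02  0.59  1.67 -0.    0.88  1.57]
[-0.95348058  0.38022992  0.01935346]
```

Emit:
carry_out(moves=[{"fingers": 0.13,"xyz": [0,0,0],"spin": 0},{"fingers": 0.14,"xyz": [0,0,0],"spin": 0},{"fingers": 0.16,"xyz": [0,0,0],"spin": 0},{"fingers": 0.18,"xyz": [0,0,0],"spin": 0},{"fingers": 0.21,"xyz": [0,0,0],"spin": 0},{"fingers": 0.24,"xyz": [0,0,0],"spin": 0},{"fingers": 0.27,"xyz": [0,0,0],"spin": 0},{"fingers": 0.3,"xyz": [0,0,0],"spin": 0},{"fingers": 0.33,"xyz": [0,0,0],"spin": 0},{"fingers": 0.35,"xyz": [0,0,0],"spin": 0}])

```text
time: 27.3
tcp_pos: [0.5513, 0.0717, 0.1021]
orientation: [1.0, 0.014, 0.0, 0.001]
force: [-1.1, 0.2, -0.2]
grip_width: 0.03
```

```bash
python3 look.py 15; python3 -c "
from h import *
print(env.get_obs()['ft_torque'])"; python3 ovl.py 15 .5513 .0718 .102 -88.5 .5528
```

```text
t 27.4 tcp [0.5513 0.0717 0.1021] ydir -88.44 tilt z [ 8.0e-04 -2.6e-03 -1.0e+00] F [0.1 0.2 0.6] w 0.0297
shift norm [ 0.0012  0.5093 -0.1881] spin -0.2498 (deg -89.94 ) q [ 0.02  0.59  1.67 -0.    0.88  1.57]
[-0.05783524 -0.01698412  0.05088684]
```

View pics/s_15.png

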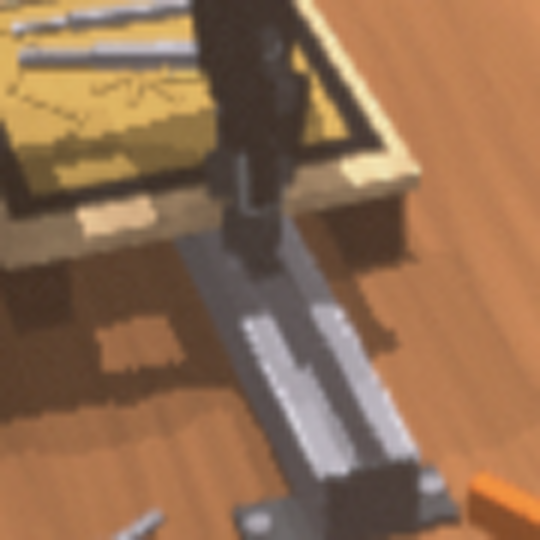

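Released, and all forces are near zero. I'll raise the gripper straight up, then back away to get a clear view.

Emit:
carry_out(moves=[{"fingers": 0.35,"xyz": [0,0,-0.03],"spin": 0},{"fingers": 0.35,"xyz": [0,0,-0.08],"spin": 0},{"fingers": 0.35,"xyz": [0,0,-0.15],"spin": 0},{"fingers": 0.35,"xyz": [0,0,-0.25],"spin": 0},{"fingers": 0.35,"xyz": [0,0,-0.4],"spin": 0},{"fingers": 0.35,"xyz": [0,0,-0.6],"spin": 0},{"fingers": 0.35,"xyz": [0,0,-0.75],"spin": 0},{"fingers": 0.35,"xyz": [0,0,-0.75],"spin": 0},{"fingers": 0.35,"xyz": [0,0,-0.75],"spin": 0},{"fingers": 0.35,"xyz": [0,0,-0.75],"spin": 0}])

```text
time: 28.4
tcp_pos: [0.5507, 0.0721, 0.2516]
orientation: [1.0, 0.014, -0.0, 0.001]
force: [-0.2, -0.1, 0.0]
grip_width: 0.0302
```

Emit:
carry_out(moves=[{"fingers": 0.35,"xyz": [0,-0.2,0],"spin": 0},{"fingers": 0.35,"xyz": [0,-0.4,0],"spin": 0},{"fingers": 0.35,"xyz": [0,-0.6,0],"spin": 0},{"fingers": 0.35,"xyz": [0,-0.8,0],"spin": 0},{"fingers": 0.35,"xyz": [0,-1,0],"spin": 0},{"fingers": 0.35,"xyz": [0,-1,0],"spin": 0},{"fingers": 0.35,"xyz": [0,-1,0],"spin": 0},{"fingers": 0.35,"xyz": [0,-1,0],"spin": 0},{"fingers": 0.35,"xyz": [0,-1,0],"spin": 0},{"fingers": 0.35,"xyz": [0,-1,0],"spin": 0}])

```text
time: 29.4
tcp_pos: [0.5453, 0.2712, 0.251]
orientation: [1.0, 0.013, -0.0, 0.001]
force: [0.4, -0.2, -0.0]
grip_width: 0.0297
```

```bash
python3 look.py 16; python3 ovl.py 16 .5513 .0718 .102 -88.5 .5528; python3 - <<'E'
import cv2,numpy as np
a=cv2.imread('pics/ov_16.png');s=cv2.imread('pics/side_16.png');t=cv2.imread('pics/top_16.png')
c=cv2.resize(s[150:210,250:310],None,fx=9,fy=9,interpolation=2)
cv2.imwrite('pics/f1.png',c)
cv2.imwrite('pics/f2.png',cv2.resize(t[180:240,200:260],None,fx=9,fy=9,interpolation=2))
E
```

```text
t 29.5 tcp [0.5453 0.2714 0.2511] ydir -88.49 tilt z [-3.0e-04 -2.6e-03 -1.0e+00] F [-0.4  0.3 -0.9] w 0.0304
shift norm [0.0053 1.5064 0.5596] spin -0.25 (deg -89.99 ) q [ 0.37  0.47  1.39 -0.    1.28  1.91]
```

View pics/side_16.png

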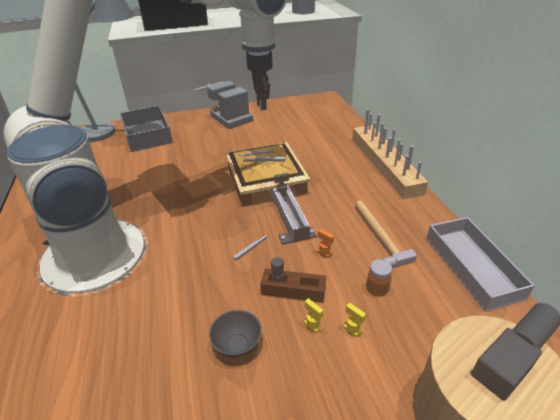

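View pics/f1.png

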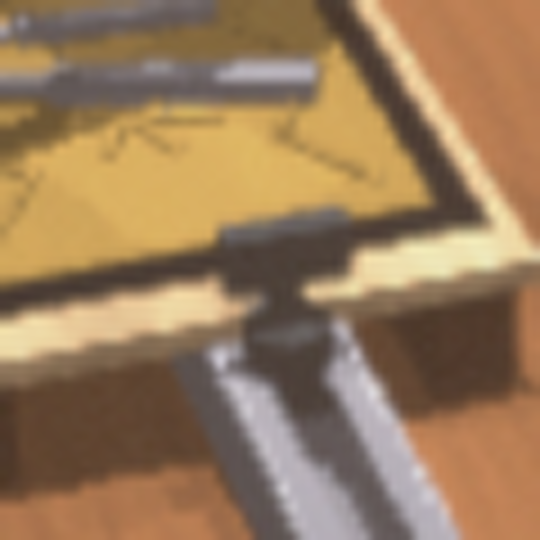

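View pics/f2.png

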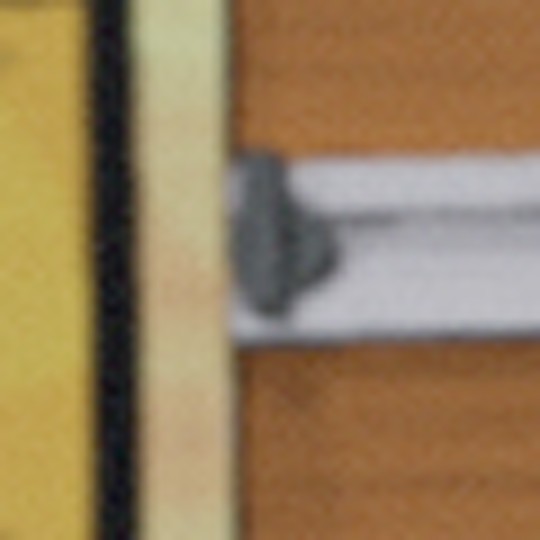

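The bolt stands upright with its bar square across the slot (side (281,177), top (230,206)). Its collar is at the board edge, and the stop and other objects are where they were. Handing in.

```bash
python3 -c "
from bench import env
print(env.finish_job(), env.get_obs()['time'])"
```

```text
the job is handed in; nothing more can be done
the job is handed in; nothing more can be done
```

The job is done and handed in at about 29.5 s of the 72 s allowed; the hand-in gives no verdict.

- **Insertion:** I gripped the dark bar handle, lifted it from the block and lowered the head into the slot about 11 cm before the board. No contact force showed on the way in.
- **Turn:** I turned it 90° clockwise under the lips, with no side force or twist building up.
- **Slide and seating:** I slid it along until the collar met the board edge, at about 5 N. I then seated the collar at about 6–9 N, released it and lifted away.

**Last checks:** with the gripper clear, both camera views show the bolt upright. Its bar is square across the slot and the collar is at the board edge with no gap I could see. The round-knobbed stop and the other objects look unmoved in the side view.

**What disagreed or was not checked:**
- The two cameras differed by about 3 mm on the slot's centre line and 5 mm on the block. I settled the slot position by watching the held bolt in the side view.
- The head sits under the lips where neither camera can see it. I judged it square from the handle, which runs parallel to it, and the handle should be within about 1° of square.
- A light 4.6 N drag appeared about 8 mm before the board, from the collar rubbing on the strut. It went away after a small lift of about 0.2 mm.

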